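# Clamp a row of bottles on the shaker

## Robot

A 7-joint arm with a two-finger parallel gripper is mounted at the origin on a cart in front of the work surface, level with it; the furniture and walls round the work are solid. World frame = base frame: x ahead of the robot, y to its left, z up, the work surface at z = 0. Lengths are in m, angles in degrees, forces in N, time in s.
With the tool pointing down it reaches from about 0.4 to 0.85 m from the base axis. Payload 4.4 kg.
Tool frame: the origin (TCP) lies midway between the tips of the shut fingers; the grasp point (between the pads) lies 19 mm behind it; z points along the fingers, y is the direction in which the jaws open and shut (so a half turn about z gives the same grasp; the last joint's range is limited). The gripper opens to 94 mm and grips with 3 to 60 N. Pads are 16 mm wide; open, the fingers measure 119 mm over their backs; the gripper's body (75 mm by 177 mm) begins 78 mm behind the grasp point.
Start: joints at [-3.77, 36.005, 2.206, 86.941, -1.547, 57.084, -1.146], TCP at [0.65, 0, 0.205] pointing down, gripper open.
Joint ranges: [-175.42, 175.42], [-21.48, 121.26], [-71.46, 75.88], [10.55, 141.38], [-63.04, 243.04], [13.31, 113.54], [-168.57, 168.57]. Speed limits (degrees/s): [147.25, 147.25, 180, 180, 180, 180, 180].

## Interface

Orientations are given as [roll, pitch, yaw] about the fixed x, y, z axes, in that order (R = Rz(yaw) Ry(pitch) Rx(roll)).
In Python, from cell import telemetry, get_image, calibration, r, spotter gives the robot as it stands. The module is installed in compiled form; this text tells all that it offers.
- The arm moves only by the tool move_arm, never from a script. Its argument "steps" is text: rows parted by semicolons, each of 4 numbers parted by spaces: the shift along the tool's x, y, z in m, then the turn about the tool's z in degrees. In form: x y z twist; .... A call has 1 to 8 rows; each row shifts and turns the pose as measured when the row begins, along the tool's axes as they then stand; what a row does not reach is not made up. A row lasts 1/8 s, in which the tool goes at most 62.5 mm and 10.7 degrees, less where a joint would pass 70% of its speed; a pose out of reach is approached as far as the arm can. A call with a gripper value outside its range is refused whole. "grip" is the opening, from -1 (shut) to 1 (fully open), set as the call begins (left out, the last holds). The fingers move at their own pace and stop on an object; "newtons" is the grip in N (left out, the last holds). Time passes only in rows, so rows that do not move let the fingers close. It gives the time, the measured TCP pose, the force and the opening at its end, in the units of the state.
- telemetry.get_state(): the state, without advancing time (a new reading comes with each control period).
- get_image(name): name is "side" or "top" or "wrist"; returns (picture, depth): 420x560x3 uint8, red, green, blue; 420x560 float32, m along the optical axis (not along the pixel's ray), 0 where there is no reading.
- calibration(name): a dict with "K" (3x3 intrinsics, pixels), "world_from_camera" (4x4, takes a point from camera to world coordinates). Camera axes: x right, y down, z forward; pixel columns grow to the right and rows downward; lengths in m; the calibration is good to about 2 mm. The wrist camera is an equidistant fisheye: a pixel r from the principal point sees the ray r / f radians off the axis. A picture is of the moment at which its call begins: read the wrist's pose just before it. calibration takes no time and is no camera call; for the wrist camera it gives the pose at the moment of the call.
- r.finish_job(): hands the job in, once; it reports no verdict.
Trained networks look in the newest picture that a camera, given by its name, has taken for a name from the list of things; names that differ only in an ending like _2 or _b are one class to them, and where a whole thing is asked for, a point or a joint stands for the part that bears it (a point fixed in the world has none). Each returns a list of dicts, best first, with "score" (0 to 1); they miss things now and then, are a little off and sometimes report something else, mostly with a low value. They report only what shows in the picture. A call takes as long as a camera call. They do not tell look-alikes from the thing itself.
- spotter.boxes_of(camera, thing): "xy" ([column, row] in pixels, amid what is visible of it).
- spotter.tip_of(camera, thing): "xy" ([column, row] in pixels: a listed point, or the origin of a listed thing).
The state is a dict: "clock": time; "joint_positions": joint angles; "dq": joint speeds; "tau": joint torques, N m; "tcp_pos": TCP position; "tcp_rot": TCP orientation; "wrist_force": force on the tool from outside, world axes, zero at the start; "wrist_torque": the same for the moment, N m; "opening": opening from 0.0 (shut) to 1.0 (fully open).
Only numpy, scipy, OpenCV 4.12 (cv2) and the standard library are available. Lean on these libraries where they do the work, as an engineer would, in place of code of your own. Each camera call takes 0.05 s, during which the arm holds its last target.

## Task

The three white bottles stand in a ragged row on the shaker's platform. Take the loose clamp bar by its black grip and with it push the row gently back, straight, against the sprung pads until you feel the springs push back with about 15 N in all (some 5 N a bottle: held firmly, not squeezed), then lower the bar's two ends into the nearest pair of notches, square across, and let go, so that it holds all three bottles upright. Do not squeeze the bottles hard, force the bar down on the teeth, or disturb the things that stand round the shaker.

Things in the scene. Friction and masses are not known exactly. Their poses are not given: they have to be found in the camera images.
- shaker: Compact white orbital shaker, fixed to the worktop, 260 x 284 mm. Origin: centre of its underside, on the worktop; x points to its back (away from its dial and display), y to its left, z up. Along each side of its platform (y = +118 and -118 mm, 14 mm wide, x = -90 to +75 mm) runs a steel rack with a row of 9 notches.
- mat (a point): Centre of the platform's black mat, on which the bottles stand, 74 mm above the shaker's origin. Axes as the shaker's.
- first_notch (a point): Midway between the racks (y = 0), at the holding face of their first (front) notches, shaker x = -20 mm, at the height of the notch floors, 86 mm above the shaker's origin. Tooth tips are 7 mm higher. Each notch: upright holding face that looks to +x, floor 5 mm long behind it, then a steep ramp up to the next tooth. In front of the first tooth the racks are flat, level with the floors.
- last_notch (a point): The same for the ninth (rearmost) notches, shaker x = +60 mm. Notches lie every 10 mm: the holding face of notch k (0 to 8) is at shaker x = -20 + 10 k mm, on both racks alike.
- pad_middle (a point): A fixed mark on the shaker (x = 45 mm, 98 mm above its origin), no part. Three sprung pads, 36 mm wide, at y = +60, 0, -60 mm, 9 to 39 mm above the mat, sit on a back bar whose setting differs each time and is not measured: unpressed, their front faces are level with each other, anywhere within 30 mm before or behind this mark. Each slides to +x up to 20 mm and pushes back with 0.7 N + 0.36 N per mm.
- clamp_bar: Loose clamp bar, 0.24 kg: upright aluminium blade 4 mm thick, 204 mm long (its y), 30 mm high, a tab at each end, black grip block in front. Origin: middle of the blade's underside; z up; the face that pushes the bottles looks to +x (at x = 2 mm; slippery), the grip is at -x. Seated in the notches its origin is 77 mm above the shaker's, bar x along shaker x. Starts upright on the worktop left of the shaker.
- bar_tab (a point): Middle of the lower front edge of the bar's +y tab: x = -1.5, y = 115, z = 9 mm in the bar's frame. Both tabs are 3 mm thick, 30 mm long (y = 100 to 130 mm either side) and rest on the notch floors, front face at the notch's holding face, when the bar is seated. The bar clears the teeth when this point is over 93 mm above the shaker's origin.
- bar_grip (a point): Centre of the part of the black grip block to hold, 34 mm above the bar's underside, 19 mm in front (-x) of the blade's middle. The block is 22 mm wide (along the bar's y, the way to grip it), 34 mm in x (2 to 36 mm in front of the blade's middle) and 48 mm high.
- bottle_l: White plastic screw-cap bottle, 37 mm in diameter, 74 mm high, about 0.05 kg; the left (+y) one of three alike on the shaker's platform, about 60 mm to the left of its middle line. Origin: centre of its underside.
- bottle_m: White plastic screw-cap bottle, 37 mm in diameter, 74 mm high, about 0.05 kg; the middle one of three alike on the shaker's platform, near its middle line. Origin: centre of its underside.
- bottle_r: White plastic screw-cap bottle, 37 mm in diameter, 74 mm high, about 0.05 kg; the right (-y) one of three alike on the shaker's platform, about 60 mm to the right of its middle line. Origin: centre of its underside.
- jar_amber: Bystander: amber screw-cap jar, 55 mm in diameter, 123 mm high, behind and left of the shaker. Origin: centre of its underside. Leave alone.
- measuring_cylinder: Bystander: measuring cylinder on a blue foot, 46 mm wide, 138 mm high, behind and right of the shaker. Origin: centre of its underside. Leave alone.
Things that resemble listed ones, but are neither listed nor needed, are in the scene too. What is shaped like the bottle_l but green, pink or purple is not meant.

How it is judged:
By the outcome, as a careful person would: the job done as asked, in the order asked, and still so for the second after the job is handed in, with the robot touching nothing.
It also fails if it takes over 54 s, if anything falls off the work surface, if the arm or the gripper's body presses on something with over 40 N, if the wrist force passes 120 N, or if a joint passes its speed limit or range.

## Working session

There is one attempt and no reset: what is moved stays moved. The work goes in short steps, Python scripts to look and compute and a tool call to move; the robot and the scene stay as the last step left them, time stands still between calls to the robot, and variables do not carry over. Pictures are saved under pics/ and viewed, and the job is handed in when it is done.

Besides the shell and the picture viewer there is one more tool, called by a JSON object that holds its "op" and its "data", one argument or row to a line. move_arm: Moves the arm, as the interface text tells. Its arguments: {"type":"object","properties":{"steps":{"type":"string"},"grip":{"type":"number"},"newtons":{"type":"number"}},"required":["steps"]}

```bash
mkdir -p pics; ls; python3 - <<'E'
from cell import telemetry, get_image, calibration, r, spotter
import cv2,numpy as np
s=telemetry.get_state();print(s)
for n in("side","top","wrist"):
    p,d=get_image(n); cv2.imwrite(f"pics/{n}0.png",p[:,:,::-1]); np.save(f"pics/{n}0.npy",d)
    c=calibration(n);print(n,np.round(c["K"],2).tolist(),np.round(c["world_from_camera"],4).tolist())
E
```

```text
pics
{'clock': 0.0, 'joint_positions': array([-3.76818731, 36.05829345,  2.20234404, 86.99310048, -1.54670837,
       57.0833772 , -1.14519487]), 'dq': array([-0.05626439, -0.04819817,  0.00708603, -0.01377864, -0.01132802,
        0.02735106, -0.00280107]), 'tau': array([ 1.05774864e-04, -5.49729431e+01,  1.14371493e+00, -1.86633307e+01,
       -5.21096285e-02,  2.37884105e-02,  1.36332897e-04]), 'tcp_pos': array([6.49359173e-01, 9.33048620e-06, 2.04577273e-01]), 'tcp_rot': array([-1.79894910e+02,  1.39674647e-03,  8.99992416e+01]), 'wrist_force': array([-0.8700929 ,  0.01006286, -0.42555974]), 'wrist_torque': array([ 0.01787576,  0.00446636, -0.01814435]), 'opening': 0.99917421365394}
side [[507.17, 0.0, 278.44], [0.0, 507.17, 212.53], [0.0, 0.0, 1.0]] [[0.9094, -0.1513, 0.3875, 0.019], [-0.4155, -0.3746, 0.8289, -1.0143], [0.0197, -0.9148, -0.4035, 0.6116], [0.0, 0.0, 0.0, 1.0]]
top [[514.23, 0.0, 282.23], [0.0, 514.23, 209.71], [0.0, 0.0, 1.0]] [[-0.2726, -0.9333, 0.2335, 0.1707], [-0.9621, 0.2659, -0.0606, 0.1619], [-0.0055, -0.2412, -0.9705, 1.4835], [0.0, 0.0, 0.0, 1.0]]
wrist [[325.19, 0.0, 286.03], [0.0, 325.19, 208.6], [0.0, 0.0, 1.0]] [[1.0, 0.0006, -0.0012, 0.6509], [0.0003, -0.9638, -0.2667, 0.0764], [-0.0013, 0.2667, -0.9638, 0.3839], [0.0, 0.0, 0.0, 1.0]]
```

View pics/top0.png

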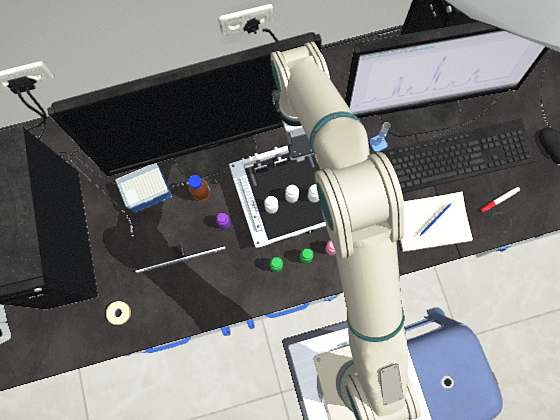

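View pics/side0.png

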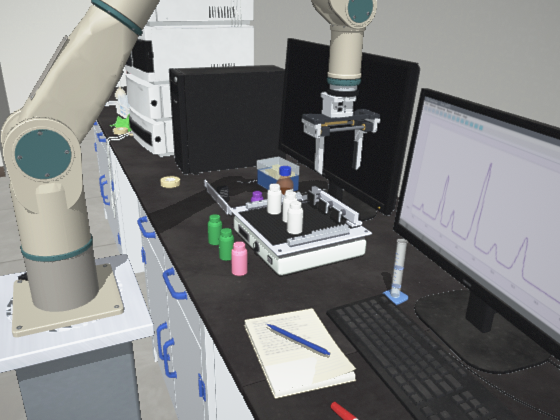

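View pics/wrist0.png

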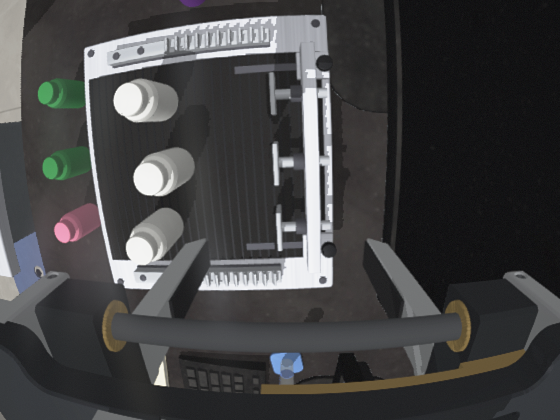

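```bash
cat > h.py <<'E'
from cell import telemetry, get_image, calibration, r, spotter
import cv2,numpy as np
def cal(n):
    c=calibration(n); return np.array(c["K"]),np.array(c["world_from_camera"])
def ray(n,uv,c=None):
    K,T=c or cal(n); x=(uv[0]-K[0,2])/K[0,0]; y=(uv[1]-K[1,2])/K[1,1]
    if n=="wrist":
        t=np.hypot(x,y); s=np.sin(t)/max(t,1e-9); d=np.array([x*s,y*s,np.cos(t)])
    else: d=np.array([x,y,1.])
    return T[:3,3],T[:3,:3]@d
def atz(n,uv,z,c=None):
    o,d=ray(n,uv,c); return o+d*(z-o[2])/d[2]
def proj(n,P,c=None):
    K,T=c or cal(n); q=T[:3,:3].T@(np.asarray(P)-T[:3,3])
    if n=="wrist":
        rr=np.hypot(q[0],q[1]); t=np.arctan2(rr,q[2]); x,y=q[:2]/max(rr,1e-9)*t
    else: x,y=q[:2]/q[2]
    return np.array([K[0,0]*x+K[0,2],K[1,1]*y+K[1,2]])
def cloud(n,d,c=None):
    K,T=c or cal(n); v,u=np.mgrid[:420,:560]; x=(u-K[0,2])/K[0,0]; y=(v-K[1,2])/K[1,1]
    if n=="wrist":
        t=np.hypot(x,y); s=np.tan(t)/np.maximum(t,1e-9); x=x*s;y=y*s
    P=np.stack([x*d,y*d,d],-1)@T[:3,:3].T+T[:3,3]; P[d<=0]=np.nan
    return P
E
python3 - <<'E'
from h import *
for n in("side","top"):
    for t in("shaker","mat","first_notch","last_notch","pad_middle","clamp_bar","bar_tab","bar_grip","bottle_l"):
        a=spotter.tip_of(n,t); print(n,t,[(round(float(x["score"]),2),np.round(x["xy"],1).tolist()) for x in a[:5]])
print(telemetry.get_state()["clock"])
E
```

```text
side shaker [(0.56, [294.6, 240.8])]
side mat [(0.79, [295.8, 215.5])]
side first_notch [(0.57, [292.5, 214.4])]
side last_notch [(0.74, [317.6, 209.6])]
side pad_middle []
side clamp_bar [(0.78, [217.2, 199.5])]
side bar_tab [(0.81, [228.5, 210.4])]
side bar_grip [(0.68, [226.0, 191.7]), (0.56, [316.3, 211.3])]
side bottle_l [(0.95, [294.6, 232.4]), (0.71, [215.3, 240.7]), (0.64, [289.6, 221.4]), (0.63, [224.3, 256.6]), (0.6, [239.9, 275.0])]
top shaker [(0.85, [289.8, 196.0])]
top mat [(0.77, [289.9, 187.1]), (0.58, [224.5, 247.3])]
top first_notch [(0.73, [289.4, 191.1])]
top last_notch [(0.8, [283.7, 170.1])]
top pad_middle [(0.77, [284.7, 171.9])]
top clamp_bar [(0.8, [181.8, 257.3])]
top bar_tab [(0.95, [220.5, 249.9])]
top bar_grip [(0.56, [178.5, 255.3])]
top bottle_l [(0.68, [272.0, 209.0]), (0.68, [292.4, 192.8]), (0.65, [228.2, 223.7]), (0.65, [272.2, 268.7]), (0.54, [330.5, 247.7])]
1.05
```

```bash
python3 - <<'E'
from h import *
for n in("wrist","top","side"):
    d=np.load(f"pics/{n}0.npy"); P=cloud(n,d)
    p=cv2.imread(f"pics/{n}0.png")
    # ortho map 0.3..0.95 x, -0.35..0.55 y ; 1mm/px : col = y left?, row
    H=np.zeros((650,900,3),np.uint8); Z=np.full((650,900),-1.)
    q=P.reshape(-1,3); c=p.reshape(-1,3); ok=np.isfinite(q[:,0])&(q[:,2]<0.2)&(q[:,2]>-0.02)
    q=q[ok];c=c[ok]
    i=((0.95-q[:,0])*1000).astype(int); j=((0.55-q[:,1])*1000).astype(int)
    g=(i>0)&(i<649)&(j>0)&(j<899)
    o=np.argsort(q[g][:,2])
    for a in(0,1):
        for b in(0,1): H[i[g][o]+a,j[g][o]+b]=c[g][o]
    cv2.imwrite(f"pics/o_{n}.png",cv2.resize(H,(800,578)))
    print(n,np.nanpercentile(q[:,2],[1,10,50,90,99]))
p=cv2.imread("pics/top0.png"); cv2.imwrite("pics/topz.png",cv2.resize(p[130:290,110:350],(800,533),interpolation=cv2.INTER_CUBIC))
p=cv2.imread("pics/side0.png"); cv2.imwrite("pics/sidez.png",cv2.resize(p[150:300,190:390],(800,600),interpolation=cv2.INTER_CUBIC))
E
```

```text
wrist [-1.26824745e-03  1.17767011e-04  7.35940061e-02  1.42744680e-01
  1.94414034e-01]
top [-0.00722506 -0.0030782   0.00451145  0.13706762  0.19359283]
side [-1.05966659e-02 -1.52832027e-04  1.27940517e-02  1.48423049e-01
  1.94889731e-01]
```

View pics/topz.png

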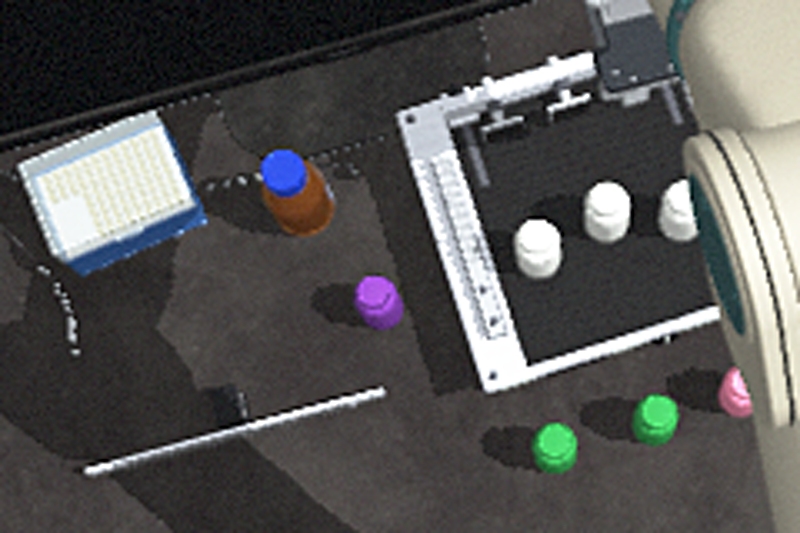

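View pics/sidez.png

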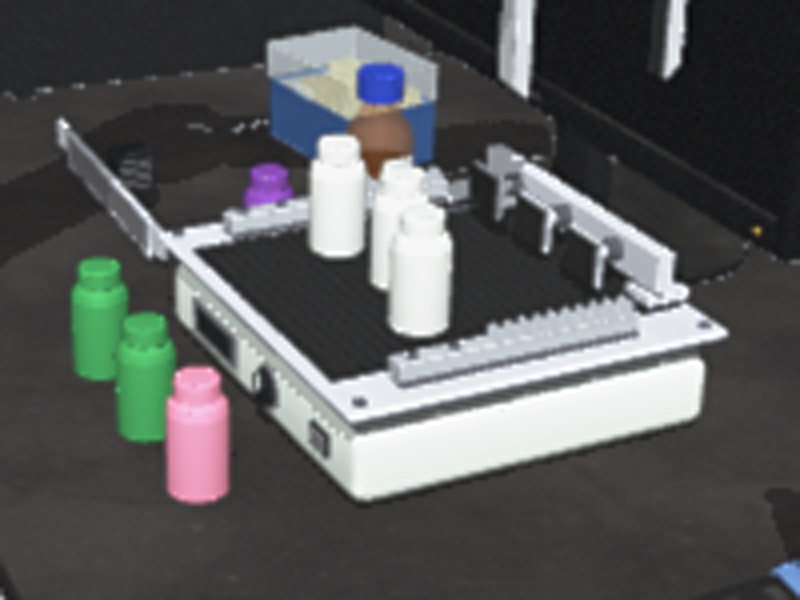

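View pics/o_wrist.png

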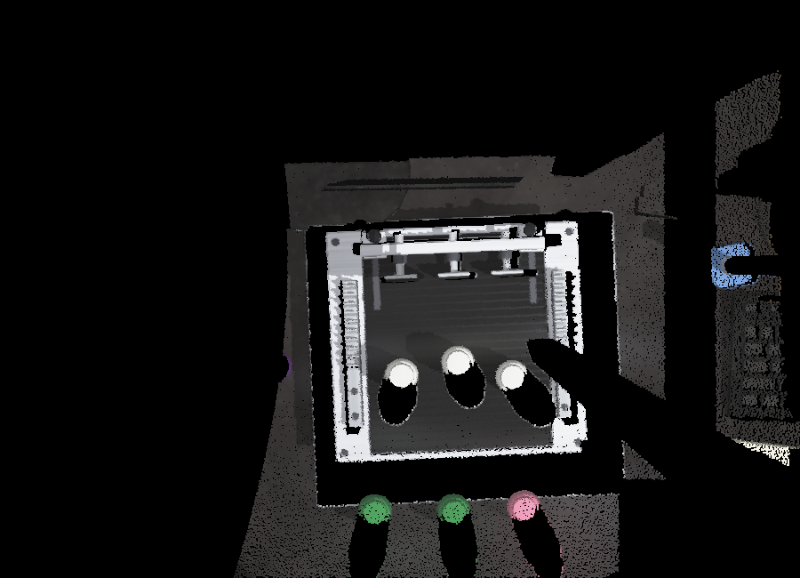

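```bash
python3 - <<'E'
from h import *
from scipy.optimize import minimize
p=cv2.imread("pics/wrist0.png"); P=cloud("wrist",np.load("pics/wrist0.npy"))
q=P.reshape(-1,3);q=q[np.isfinite(q[:,0])]
reg=(q[:,0]>.4)&(q[:,0]<.85)&(abs(q[:,1])<.3); q=q[reg]
print(np.histogram(q[:,2],bins=np.arange(.05,.12,.002)))
pl=q[(q[:,2]>.068)&(q[:,2]<.079)&(q[:,0]>.42)&(q[:,0]<.72)&(q[:,1]>-.16)&(q[:,1]<.2)]
R=cv2.minAreaRect((pl[:,:2]*1000).astype(np.float32));print(R)
a=R[2]; a=a-90 if a>45 else a
np.save("pics/shk0.npy",np.array([R[0][0]/1000,R[0][1]/1000,a]))
a=np.radians(a);x0,y0=np.array(R[0])/1000
ca,sa=np.cos(a),np.sin(a)
X=ca*(q[:,0]-x0)+sa*(q[:,1]-y0);Y=-sa*(q[:,0]-x0)+ca*(q[:,1]-y0)
hi=(q[:,2]>.081)&(q[:,2]<.097)
for s in(1,-1):
    m=hi&(Y*s>.09)&(Y*s<.14)&(abs(X)<.12)
    print("rack",s,m.sum(),np.percentile(Y[m],[2,50,98])*1000,np.percentile(X[m],[1,99])*1000)
    for k in np.arange(-.024,.08,.002):
        mm=m&(X>k)&(X<k+.002)
        if mm.sum(): print("%d:%.1f/%d"%(k*1000+.5,q[mm,2].max()*1000,mm.sum()),end=" ")
    print()
m=(q[:,2]>.085)&(q[:,2]<.112)&(X>-.0)&(X<.09)&(abs(Y)<.09)
for s in(60,0,-60):
    mm=m&(abs(Y*1000-s)<15); print("pad",s,np.histogram(X[mm]*1000,bins=np.arange(0,92,2)))
m=(q[:,2]>.13)&(q[:,2]<.155)&(abs(X)<.1)&(abs(Y)<.1)
for s in(60,0,-60):
    mm=m&(abs(Y*1000-s)<25); c=(np.median(X[mm]),np.median(Y[mm]));print("cap",s,np.round(np.array(c)*1000,1),q[mm,2].max(),[ (np.ptp(X[mm])),np.ptp(Y[mm])])
# bar in top
for n in("top","side"):
    P=cloud(n,np.load(f"pics/{n}0.npy")).reshape(-1,3)
    m=(P[:,0]>.35)&(P[:,0]<.6)&(P[:,1]>.16)&(P[:,1]<.5)&(P[:,2]>.015)&(P[:,2]<.07)
    b=P[m];print(n,len(b),cv2.minAreaRect((b[:,:2]*1000).astype(np.float32)),np.percentile(b[:,2],[1,50,99]))
    np.save(f"pics/bar_{n}.npy",b)
E
```

```text
(array([   14,    15,    15,    15,    11,    10,     1,     0,     0,
         270,  6583,  8980, 25444,  1589,   245,   420,   550,   737,
        1923,   487,   406,   611,   352,   406,   182,   396,   641,
         440,   265,   878,  2954,  1154,   521,   366]), array([0.05 , 0.052, 0.054, 0.056, 0.058, 0.06 , 0.062, 0.064, 0.066,
       0.068, 0.07 , 0.072, 0.074, 0.076, 0.078, 0.08 , 0.082, 0.084,
       0.086, 0.088, 0.09 , 0.092, 0.094, 0.096, 0.098, 0.1  , 0.102,
       0.104, 0.106, 0.108, 0.11 , 0.112, 0.114, 0.116, 0.118]))
((566.0663452148438, 36.81794738769531), (261.2690124511719, 284.2926940917969), 2.7283241748809814)
rack 1 2563 [ 97.16899855 116.47574224 124.19717279] [-87.18947387 116.70327949]
-23:90.3/9 -21:94.6/42 -19:94.9/51 -17:87.7/29 -15:88.3/21 -13:92.8/14 -11:95.0/46 -9:94.7/46 -7:88.4/32 -5:88.8/19 -3:92.5/19 -1:94.3/45 0:93.9/48 2:88.2/27 4:88.7/28 6:93.2/13 8:95.9/37 10:94.7/56 12:87.7/31 14:88.7/27 16:93.4/18 18:94.5/37 20:93.9/51 22:88.6/31 24:88.9/31 26:93.6/18 28:94.9/41 30:94.9/44 32:88.8/36 34:88.5/25 36:93.1/25 38:95.6/40 40:94.8/46 42:88.0/32
[... 1908 characters left out ...]
 54, 56, 58, 60, 62, 64, 66,
       68, 70, 72, 74, 76, 78, 80, 82, 84, 86, 88, 90]))
cap 60 [-29.1  63. ] 0.15104582856864768 [np.float64(0.031114288674877526), np.float64(0.03497986959378554)]
cap 0 [-18.    1.3] 0.15063761547403692 [np.float64(0.031114205163923166), np.float64(0.03517145971376539)]
cap -60 [-37.1 -57. ] 0.15096612487019015 [np.float64(0.03323322911747628), np.float64(0.03409463410637359)]
top 557 ((457.06610107421875, 303.8636169433594), (161.42738342285156, 356.0355529785156), 22.9711856842041) [0.01577825 0.04491183 0.06985133]
side 346 ((502.2532653808594, 323.48724365234375), (337.6051330566406, 117.32691192626953), 84.3605728149414) [0.01551746 0.03075812 0.06925554]
```

```bash
python3 - <<'E'
from h import *
A=atz("top",(137,271),.03);B=atz("top",(224.6,247.6),.03);print(A,B,np.linalg.norm(A-B),np.degrees(np.arctan2(*(B-A)[1::-1])))
print(atz("top",(178.5,254),.045))
s=telemetry.get_state();print(s["tcp_pos"])
for uv in((137,271),(224.6,247.6)):print()
P=cloud("top",np.load("pics/top0.npy"))
print(np.round(P[240:275:2,181],3))
E
```

```text
[0.46105303 0.51566872 0.03      ] [0.45815457 0.26023792 0.03      ] 0.25544725276583335 -90.65012588866074
[0.47310319 0.38909868 0.045     ]
[6.50007158e-01 2.48520583e-05 2.05487673e-01]


[[ 0.522  0.38  -0.003]
 [ 0.515  0.381  0.   ]
 [ 0.508  0.382  0.005]
 [ 0.495  0.378  0.037]
 [ 0.488  0.379  0.044]
 [ 0.482  0.379  0.048]
 [ 0.476  0.381  0.048]
 [ 0.47   0.382  0.049]
 [ 0.466  0.384  0.044]
 [ 0.463  0.387  0.031]
 [ 0.461  0.391  0.015]
 [ 0.457  0.394  0.005]
 [ 0.452  0.396 -0.001]
 [ 0.446  0.397  0.002]
 [ 0.44   0.398  0.003]
 [ 0.435  0.4   -0.   ]
 [ 0.429  0.401  0.003]
 [ 0.424  0.403 -0.002]]
```

```bash
python3 - <<'E'
from h import *
P=cloud("top",np.load("pics/top0.npy"))
for v,u in((290,90),(250,90),(200,75),(160,45),(150,20),(200,20),(300,60),(188,197),(185,140),(175,160),(220,222),(100,100),(60,300)): print(v,u,np.round(P[v,u],3))
Q=P[100:330,0:130].reshape(-1,3);m=Q[:,2]>.1;print(Q[m].min(0),Q[m].max(0), np.percentile(Q[m][:,1],[1,5]))
E
```

```text
290 90 [0.437 0.64  0.071]
250 90 [0.559 0.635 0.024]
200 75 [0.696 0.63  0.082]
160 45 [0.757 0.628 0.252]
150 20 [0.75  0.643 0.351]
200 20 [0.629 0.662 0.351]
300 60 [0.424 0.706 0.116]
188 197 [0.628 0.288 0.106]
185 140 [0.687 0.443 0.086]
175 160 [0.703 0.383 0.08 ]
220 222 [0.527 0.245 0.076]
100 100 [0.755 0.409 0.471]
60 300 [0.636 0.001 0.638]
[0.41723934 0.35600487 0.10000636] [1.02924687 0.78797686 0.47452169] [0.38327991 0.42105269]
```

{"op": "move_arm", "data": {
  "steps": "0.035 -0.015 0 0;0.05 -0.022 0 0;0.05 -0.022 0 0;0.05 -0.022 0 0;0.05 -0.022 0 0;0.05 -0.022 0 0;0.05 -0.022 0 0;0.04 -0.02 0 0"
}}

```text
clock: 2.05
tcp_pos: [0.4832, 0.3817, 0.2049]
tcp_rot: [179.7, 0.1, 89.4]
wrist_force: [-0.0, 0.4, -0.3]
opening: 0.998
```

{"op": "move_arm", "data": {
  "steps": "0 0 0 -9;0 0 0 -10;0 0 0 -10;0 0 0 -10;0 0 0 -10;0 0 0 -10;0 0 0 -10;0 0 0 -10"
}}

```text
clock: 3.05
tcp_pos: [0.4789, 0.3886, 0.205]
tcp_rot: [179.9, 0.2, 171.6]
wrist_force: [0.7, 0.6, -1.0]
opening: 1.0
```

```bash
cat > look.py <<'E'
from h import *
import sys
tag=sys.argv[1]
for n in sys.argv[2:]:
    c=cal(n); p,d=get_image(n); cv2.imwrite(f"pics/{n}{tag}.png",p[:,:,::-1]); np.savez(f"pics/{n}{tag}.npz",d=d,K=c[0],T=c[1])
s=telemetry.get_state();print({k:np.round(s[k],4).tolist() for k in("clock","tcp_pos","tcp_rot","joint_positions","wrist_force")})
E
python3 look.py 1 wrist side
```

```text
{'clock': 3.15, 'tcp_pos': [0.479, 0.3885, 0.2049], 'tcp_rot': [179.8859, 0.1935, 171.2839], 'joint_positions': [-29.2043, 34.2258, -20.3287, 92.4176, 13.8077, 55.6274, 27.1901], 'wrist_force': [-0.4375, -0.291, 0.5827]}
```

View pics/wrist1.png

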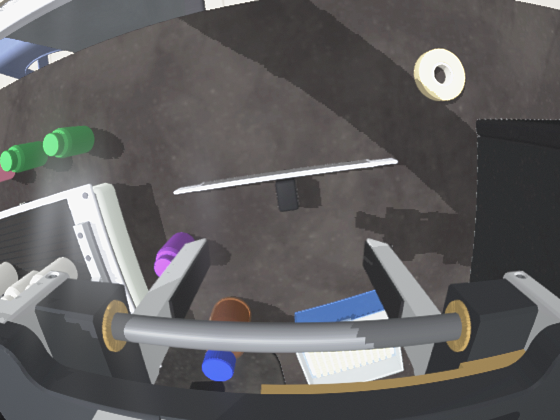

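```bash
python3 - <<'E'
from h import *
z=np.load("pics/wrist1.npz");P=cloud("wrist",z["d"],(z["K"],z["T"])).reshape(-1,3)
g=P[(P[:,2]>.04)&(P[:,2]<.052)&(P[:,0]>.44)&(P[:,0]<.53)&(P[:,1]>.35)&(P[:,1]<.43)]
print("grip",len(g),cv2.minAreaRect((g[:,:2]*1000).astype(np.float32)),np.median(g[:,2]))
b=P[(P[:,2]>.006)&(P[:,2]<.04)&(P[:,0]>.44)&(P[:,0]<.472)&(P[:,1]>.24)&(P[:,1]<.54)]
print("blade",len(b),cv2.minAreaRect((b[:,:2]*1000).astype(np.float32)),b[:,2].max(),b[:,1].min(),b[:,1].max())
t=b[b[:,2]>.024]; k=np.polyfit(t[:,1],t[:,0],1);print("top fit",len(t),k,np.degrees(np.arctan(k[0])),np.std(t[:,0]-np.polyval(k,t[:,1])),t[:,1].min(),t[:,1].max(), np.polyval(k,.388))
f=P[(abs(P[:,0]-.4)<.03)&(abs(P[:,1]-.4)<.05)];print("floor",np.median(f[:,2]))
E
```

```text
grip 647 ((482.3263244628906, 388.5544738769531), (22.335269927978516, 34.39073944091797), 89.60259246826172) 0.047561952190119605
blade 1490 ((464.16851806640625, 388.04571533203125), (259.447998046875, 7.688848972320557), 89.71587371826172) 0.039847395109614214 0.25833350096490304 0.5177720701756364
top fit 990 [0.0047392 0.4610679] 0.2715343511013527 0.0014089953243988083 0.25833350096490304 0.5177720701756364 0.46290671568760383
floor -0.00012022498947814042
```

{"op": "move_arm", "data": {
  "steps": "-0.003 0 0 -8.5;0 0 0.04 0;0 0 0.05 0;0 0 0.05 0;0 0 0.03 0;0 0 0 0"
}}

```text
clock: 3.9
tcp_pos: [0.4856, 0.3894, 0.032]
tcp_rot: [179.8, 0.5, 178.7]
wrist_force: [0.2, 0.3, 0.3]
opening: 1.002
```

```bash
python3 look.py 2 wrist
```

```text
{'clock': 3.95, 'tcp_pos': [0.4864, 0.3902, 0.0334], 'tcp_rot': [179.6803, 0.5965, 178.6751], 'joint_positions': [-31.0477, 46.9704, -17.1183, 99.1815, 21.5655, 36.4427, 28.267], 'wrist_force': [-0.222, 0.4669, 0.4112]}
```

{"op": "move_arm", "data": {
  "steps": "0.004 -0.0015 0.01 -0.5;0 0 0.008 -0.4;0 0 0 0"
}}

```text
clock: 4.32
tcp_pos: [0.4844, 0.3907, 0.018]
tcp_rot: [179.5, 0.9, 179.5]
wrist_force: [0.5, -0.0, -0.6]
opening: 1.001
```

{"op": "move_arm", "data": {
  "steps": "0.002 -0.002 0.003 0;0 0 0 0"
}}

```text
clock: 4.58
tcp_pos: [0.4828, 0.3889, 0.0156]
tcp_rot: [179.4, 0.9, 179.5]
wrist_force: [-0.7, -0.2, -0.3]
opening: 0.999
```

```bash
python3 look.py 3 wrist
```

```text
{'clock': 4.625, 'tcp_pos': [0.483, 0.3892, 0.0158], 'tcp_rot': [179.3799, 0.9628, 179.4729], 'joint_positions': [-31.5971, 48.0648, -16.3434, 100.5752, 22.6969, 33.4742, 27.804], 'wrist_force': [-0.1725, -0.164, 0.2625]}
```

View pics/wrist3.png

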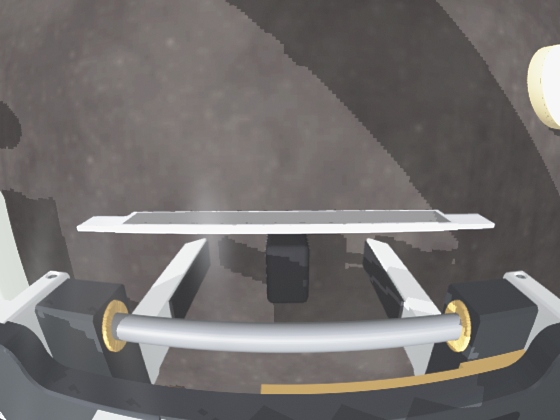

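{"op": "move_arm", "data": {
  "steps": "0 0 0 0;0 0 0 0;0 0 0 0;0 0 0 0;0 0 0 0",
  "grip": -1,
  "newtons": 40
}}

```text
clock: 5.25
tcp_pos: [0.4834, 0.3895, 0.0161]
tcp_rot: [179.3, 1.0, 179.5]
wrist_force: [-0.4, -0.3, 0.2]
opening: 0.506
```

```bash
python3 look.py 4 wrist
```

```text
{'clock': 5.3, 'tcp_pos': [0.4833, 0.3895, 0.0161], 'tcp_rot': [179.3512, 0.9909, 179.4619], 'joint_positions': [-31.5915, 48.0465, -16.3479, 100.5509, 22.6926, 33.4756, 27.8048], 'wrist_force': [-0.3963, 0.0947, 0.4962]}
```

{"op": "move_arm", "data": {
  "steps": "0 0 0 0;0 0 0 0;0 0 0 0;0 0 0 0;0 0 0 0;0 0 0 0"
}}

```text
clock: 6.05
tcp_pos: [0.4835, 0.3893, 0.0164]
tcp_rot: [179.4, 1.0, 179.5]
wrist_force: [0.5, 0.2, 1.5]
opening: 0.234
```

Opening 0.234 ≈ 22 mm: gripped. Lift.

{"op": "move_arm", "data": {
  "steps": "0 0 0 0;0 0 -0.015 0;0 0 -0.025 0;0 0 -0.03 0;0 0 -0.03 0;0 0 -0.03 0;0 0 -0.025 0;0 0 0 0"
}}

```text
clock: 7.05
tcp_pos: [0.4791, 0.3869, 0.1785]
tcp_rot: [179.4, 0.9, 179.5]
wrist_force: [-0.0, 0.0, -2.9]
opening: 0.229
```

```bash
python3 look.py 5 wrist;  python3 - <<'E'
from h import *
z=np.load("pics/wrist5.npz");P=cloud("wrist",z["d"],(z["K"],z["T"]))
print(np.round(P[205:250:3,285],3).tolist()); print(np.round(P[225,90:480:30],3).tolist())
E
```

```text
{'clock': 7.1, 'tcp_pos': [0.4785, 0.386, 0.1771], 'tcp_rot': [179.4929, 0.7861, 179.4916], 'joint_positions': [-27.9552, 35.6954, -22.081, 95.2075, 16.5891, 51.3998, 32.9824], 'wrist_force': [-0.6518, -0.1295, -2.5407]}
[[0.5, 0.386, -0.001], [0.504, 0.386, 0.0], [0.457, 0.385, 0.167], [0.457, 0.385, 0.173], [0.457, 0.385, 0.18], [0.457, 0.385, 0.185], [0.457, 0.385, 0.189], [0.458, 0.385, 0.193], [0.459, 0.385, 0.193], [0.461, 0.385, 0.192], [0.461, 0.385, 0.196], [0.461, 0.385, 0.201], [0.461, 0.385, 0.206], [0.462, 0.385, 0.208], [0.462, 0.385, 0.211]]
[[0.457, 0.266, 0.191], [0.457, 0.289, 0.192], [0.457, 0.309, 0.193], [0.457, 0.327, 0.192], [0.457, 0.344, 0.192], [0.457, 0.361, 0.192], [0.457, 0.377, 0.193], [0.457, 0.393, 0.192], [0.458, 0.409, 0.192], [0.458, 0.426, 0.192], [0.458, 0.443, 0.193], [0.459, 0.462, 0.192], [0.459, 0.482, 0.193]]
```

View pics/wrist5.png

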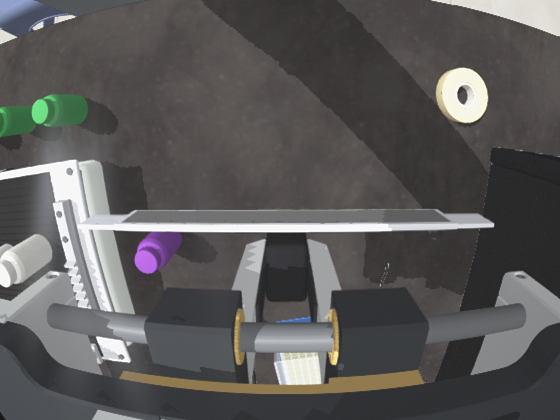

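{"op": "move_arm", "data": {
  "steps": "0 -0.02 -0.01 0;0 -0.045 -0.01 0;0 -0.052 -0.005 0;0 -0.052 0 0;0 -0.052 0 0;0 -0.052 0 0;0 -0.045 0 0;0 -0.03 0 0"
}}

```text
clock: 8.1
tcp_pos: [0.4669, 0.0165, 0.1956]
tcp_rot: [-179.9, 0.0, 179.4]
wrist_force: [-0.1, -0.3, -1.9]
opening: 0.232
```

{"op": "move_arm", "data": {
  "steps": "0 0 0 6;0 0 0 10;0 0 0 10;0 0 0 10;0 0 0 10;0 0 0 10;0 0 0 10;0 0 0 10"
}}

```text
clock: 9.1
tcp_pos: [0.4536, 0.0006, 0.1916]
tcp_rot: [-178.9, 0.3, 99.8]
wrist_force: [-0.3, 0.6, -2.1]
opening: 0.232
```

{"op": "move_arm", "data": {
  "steps": "0 0 0 10;0 0 0 10;0 0 0 10;0 0 0 10;0 0 0 10;0 0 0 10;0 0 0 10;0 0 0 10"
}}

```text
clock: 10.1
tcp_pos: [0.4403, -0.0083, 0.1883]
tcp_rot: [-179.9, 2.1, 16.4]
wrist_force: [-0.4, 0.9, -2.7]
opening: 0.233
```

{"op": "move_arm", "data": {
  "steps": "0 0 0 8;0 0 0 5;0 0 0 0;0 0 0 0"
}}

```text
clock: 10.6
tcp_pos: [0.4349, -0.0113, 0.1871]
tcp_rot: [179.7, 2.5, 2.8]
wrist_force: [0.9, 0.4, -1.4]
opening: 0.234
```

```bash
python3 look.py 6 wrist side top
```

```text
{'clock': 10.75, 'tcp_pos': [0.4354, -0.011, 0.1872], 'tcp_rot': [179.6502, 2.4661, 2.7508], 'joint_positions': [-20.8554, 23.2715, 25.098, 119.0446, -13.3826, 42.9167, -74.5328], 'wrist_force': [0.3276, -0.3426, -2.1473]}
```

View pics/wrist6.png

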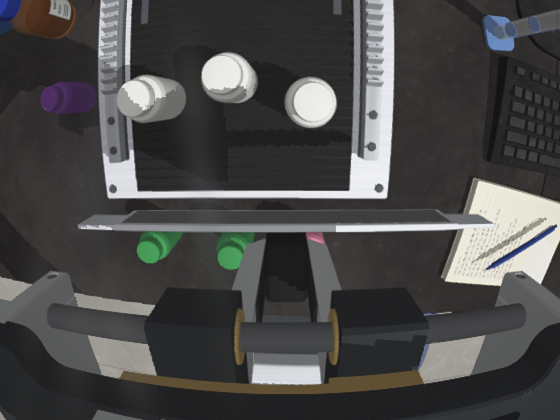

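View pics/side6.png

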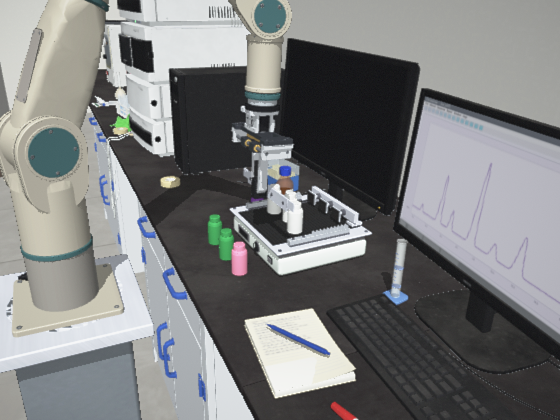

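```bash
cat > shk.py <<'E'
from h import *
import sys
def fit(tag,s0=None,verbose=1):
    z=np.load(f"pics/wrist{tag}.npz");q=cloud("wrist",z["d"],(z["K"],z["T"])).reshape(-1,3); q=q[np.isfinite(q[:,0])]
    x0,y0,a=s0 if s0 is not None else np.load("pics/shk0.npy"); a=np.radians(a)
    ca,sa=np.cos(a),np.sin(a)
    X=ca*(q[:,0]-x0)+sa*(q[:,1]-y0);Y=-sa*(q[:,0]-x0)+ca*(q[:,1]-y0)
    out={}
    for s in(1,-1):
        m=(q[:,2]>.083)&(q[:,2]<.1)&(abs(Y*s-.118)<.006)&(X>-.03)&(X<.078)
        # template: floor 86 vs tip 93: phase of high/low via model fit
        x=X[m]*1000; zz=q[m,2]*1000
        best=None
        for off in np.arange(-5,5,.1):
            ph=(x-off+20)%10   # 0..5 floor, 5..~8 ramp, 8..10 tip
            mod=np.where(ph<5,86,np.where(ph<7.5,86+(ph-5)/2.5*7,93)); ok=(x>-25+off)&(x<68)
            for dz in(0,.5,1,1.5,2,2.5):
                e=np.mean(np.minimum(abs(zz-mod-dz)[ok],4)) if ok.sum()>50 else 9
                if best is None or e<best[0]: best=(e,off,dz,ok.sum())
        out[s]=best
        print("rack",s,np.round(best,2),"Yc",np.round(np.percentile(Y[m],[1,99])*1000,1))
    for s in(60,0,-60):
        mm=(q[:,2]>.085)&(q[:,2]<.1135)&(X>0)&(X<.085)&(abs(Y*1000-s)<15)
        mt=(q[:,2]>.1095)&(q[:,2]<.117)&(X>0)&(X<.077)&(abs(Y*1000-s)<15)
        if mm.sum()>5: print("pad",s,np.round(np.percentile(X[mm],[0,5,20])*1000,1), mt.sum(), np.round(np.percentile(X[mt],[1,5,50,95])*1000,1) if mt.sum()>5 else "", np.round(q[mt,2].max()*1000,1) if mt.sum() else "")
        mc=(q[:,2]>.142)&(q[:,2]<.155)&(abs(X)<.1)&(abs(Y*1000-s)<28)
        if mc.sum()>20:
            c,rr=cv2.minEnclosingCircle((np.c_[X,Y][mc]*1000).astype(np.float32));print("cap",s,np.round(c,1),round(rr,1),np.round(np.median(q[mc,2])*1000,1))
    return out
if __name__=="__main__": fit(sys.argv[1])
E
python3 - <<'E'
import numpy as np
d=np.load("pics/wrist0.npy")
E
python3 - <<'E'
import numpy as np
from shk import *
T=np.array([[1.0,0.0006,-0.0012,0.6509],[0.0003,-0.9638,-0.2667,0.0764],[-0.0013,0.2667,-0.9638,0.3839],[0,0,0,1]])
K=np.array([[325.19,0,286.03],[0,325.19,208.6],[0,0,1]])
np.savez("pics/wrist0.npz",d=np.load("pics/wrist0.npy"),K=K,T=T)
fit("0");fit("6")
E
```

```text
rack 1 [ 1.120e+00 -5.000e-01  0.000e+00  1.173e+03] Yc [112.1 123.8]
rack -1 [  0.97  -1.1    0.   743.  ] Yc [-123.9 -112.1]
pad 60 [70.5 71.2 72.4] 272 [70.7 71.  73.9 76.6] 114.8
cap 60 [-35.   64.1] 13.9 148.1
pad 0 [70.8 71.3 72.6] 258 [70.9 71.1 74.  76.7] 114.5
cap 0 [-23.8  -0. ] 14.0 148.1
pad -60 [70.7 71.2 72.6] 224 [70.8 71.  73.9 76.7] 114.3
cap -60 [-42.5 -60.1] 13.9 148.1
rack 1 [ 8.700e-01 -4.000e-01  0.000e+00  1.011e+03] Yc [112.1 123.8]
rack -1 [ 8.200e-01 -1.200e+00  0.000e+00  1.164e+03] Yc [-123.9 -112.1]
cap 60 [-35.9  63.8] 14.2 148.1
cap 0 [-24.3  -0.3] 14.0 148.1
cap -60 [-43.3 -60.5] 13.9 148.2
```

```bash
python3 - <<'E'
from h import *
x0,y0,a=np.load("pics/shk0.npy");a=np.radians(a);ca,sa=np.cos(a),np.sin(a)
for tag in("0","6"):
    z=np.load(f"pics/wrist{tag}.npz");q=cloud("wrist",z["d"],(z["K"],z["T"])).reshape(-1,3); q=q[np.isfinite(q[:,0])]
    X=ca*(q[:,0]-x0)+sa*(q[:,1]-y0);Y=-sa*(q[:,0]-x0)+ca*(q[:,1]-y0)
    for s in(1,-1):
        m=(q[:,2]>.08)&(q[:,2]<.1)&(abs(Y*s-.118)<.005)&(X>-.018)&(X<.065)
        ph=(X[m]*1000)%10; print(tag,s,np.round([np.median(q[m,2][(ph>=k)&(ph<k+.5)])*1000 for k in np.arange(0,10,.5)],1))
    m=(q[:,2]>.07)&(q[:,2]<.079)&(abs(X)<.15)&(abs(Y)<.16); 
    for s in(1,-1):
        mm=m&(abs(X)<.1); print("Yedge",np.percentile(s*Y[mm],[99.8])*1000, "front", np.percentile(X[m&(abs(Y-s*.1)<.02)],.3)*1000)
E
```

```text
0 1 [85.8 86.  86.3 86.  85.8 86.  86.  86.1 85.7 86.5 87.5 88.9 90.3 91.
 92.5 92.5 93.1 92.  90.3 87.9]
0 -1 [86.1 85.5 85.9 85.8 86.1 85.7 86.1 86.8 87.2 88.1 89.9 90.4 92.  92.9
 93.  92.9 91.5 88.6 85.9 85.8]
Yedge [140.37569374] front -127.94215219450456
Yedge [140.21785769] front -129.3844812395994
6 1 [86.5 86.3 86.2 86.  85.9 85.7 85.9 85.9 86.2 86.7 88.1 89.4 90.1 91.4
 92.2 92.6 93.1 92.8 92.6 91.3]
6 -1 [86.  86.2 86.  85.9 86.  85.9 85.9 86.6 87.8 88.7 89.8 91.3 92.  92.6
 92.9 93.  92.9 92.2 86.2 86.3]
Yedge [140.05309272] front -129.32987722156008
Yedge [140.78066404] front -129.85179109532493
```

{"op": "move_arm", "data": {
  "steps": "0.006 -0.006 0 0;0.01 -0.01 0 0;0.01 -0.01 0 0;0.008 -0.009 0 0;0.003 -0.003 0 0;0 0 0 0"
}}

```text
clock: 11.5
tcp_pos: [0.4738, 0.0329, 0.185]
tcp_rot: [179.7, 2.4, 2.9]
wrist_force: [-1.2, 1.5, -3.6]
opening: 0.234
```

```bash
python3 look.py 7 wrist; python3 shk.py 7
```

```text
{'clock': 11.55, 'tcp_pos': [0.4736, 0.0328, 0.185], 'tcp_rot': [179.6797, 2.4412, 2.9198], 'joint_positions': [-24.5214, 26.4533, 24.3199, 113.6575, -14.4463, 45.3509, -78.8565], 'wrist_force': [0.6538, 0.5358, -1.4914]}
rack 1 [ 7.700e-01 -3.000e-01  0.000e+00  1.293e+03] Yc [112.1 123.8]
rack -1 [ 7.800e-01 -1.200e+00  0.000e+00  1.313e+03] Yc [-123.8 -112.1]
pad 60 [69.9 70.3 70.5] 318 [70.3 70.5 73.5 76.4] 114.8
cap 60 [-35.7  63.9] 13.9 148.1
pad 0 [69.6 70.  70.3] 363 [69.9 70.2 73.4 76.4] 114.8
cap 0 [-24.2  -0.3] 13.7 148.1
pad -60 [69.5 69.8 70.1] 332 [69.9 70.2 73.3 76.3] 114.7
cap -60 [-43.3 -60.8] 14.0 148.1
```

```bash
cat > bar.py <<'E'
from h import *
import sys
# shaker frame
X0,Y0,A=.5653,.0368,2.51
def bar(tag):
    z=np.load(f"pics/wrist{tag}.npz");P=cloud("wrist",z["d"],(z["K"],z["T"]))
    a=np.radians(A);R=np.array([[np.cos(a),np.sin(a),0],[-np.sin(a),np.cos(a),0],[0,0,1]])
    S=(P-np.array([X0,Y0,0]))@R.T*1000
    W=S[195:236,75:500]; 
    zt=np.nanmax
    for u in (100,115,150,200,240,330,380,420,460,475):
        col=S[200:236,u]; zc=col[:,2]; m=np.isfinite(zc)
        zc=np.where(m,zc,0); top=np.percentile(zc,92)
        near=(zc>top-32)&(zc>50)
        f=col[near]; lo=f[f[:,2]<top-4]
        print(u,"Y %.0f top z %.1f zmin %.1f"%(np.median(f[:,1]),top,f[:,2].min()),"face X:",np.round(lo[:,0],1).tolist()[:3],np.round(lo[:,0],1).tolist()[-2:],"at z",np.round(lo[:,2],0).tolist()[:3],np.round(lo[:,2]).tolist()[-2:])
bar(sys.argv[1])
E
python3 bar.py 7; python3 bar.py 5 | cut -c1-40
```

```text
100 Y 113 top z 197.7 zmin 179.3 face X: [-69.1, -69.2, -69.4] [-69.3, -68.6] at z [179.0, 181.0, 182.0] [190.0, 194.0]
115 Y 103 top z 198.1 zmin 179.1 face X: [-69.0, -69.0, -68.6] [-69.1, -68.9] at z [179.0, 181.0, 184.0] [192.0, 194.0]
150 Y 78 top z 198.4 zmin 169.5 face X: [-68.6, -68.3, -68.3] [-67.7, -67.2] at z [170.0, 172.0, 174.0] [191.0, 194.0]
200 Y 48 top z 198.2 zmin 170.0 face X: [-68.1, -67.6, -68.0] [-67.5, -67.5] at z [170.0, 174.0, 174.0] [192.0, 194.0]
240 Y 25 top z 198.1 zmin 169.4 face X: [-68.2, -67.7, -67.5] [-67.1, -67.8] at z [169.0, 173.0, 175.0] [194.0, 193.0]
330 Y -25 top z 198.4 zmin 171.9 face X: [-67.0, -66.9, -67.1] [-66.9, -66.4] at z [172.0, 174.0, 175.0] [190.0, 193.0]
380 Y -55 top z 198.0 zmin 171.3 face X: [-67.0, -67.2, -66.8] [-66.6, -66.5] at z [171.0, 173.0, 176.0] [191.0, 193.0]
420 Y -79 top z 198.8 zmin 172.5 face X: [-66.5, -66.7, -66.6] [-66.1, -66.1] at z [172.0, 174.0, 176.0] [193.0, 194.0]
460 Y -107 top z 198.2 zmin 178.3 face X: [-67.2, -66.8, -67.0] [-66.7, -66.7] at z [178.0, 182.0, 183.0] [191.0, 193.0]
475 Y -117 top z 198.0 zmin 181.0 face X: [-66.3, -66.7, -66.7] [-66.9, -66.9] at z [181.0, 182.0, 186.0] [189.0, 191.0]
100 Y 239 top z 191.5 zmin 170.6 face X:
115 Y 250 top z 192.1 zmin 174.9 face X:
150 Y 274 top z 191.3 zmin 163.7 face X:
200 Y 305 top z 192.2 zmin 162.5 face X:
240 Y 328 top z 192.0 zmin 164.6 face X:
330 Y 378 top z 192.2 zmin 165.7 face X:
380 Y 407 top z 192.3 zmin 163.8 face X:
420 Y 432 top z 192.8 zmin 165.2 face X:
460 Y 459 top z 193.1 zmin 172.6 face X:
475 Y 471 top z 193.0 zmin 176.1 face X:
```

View pics/wrist7.png

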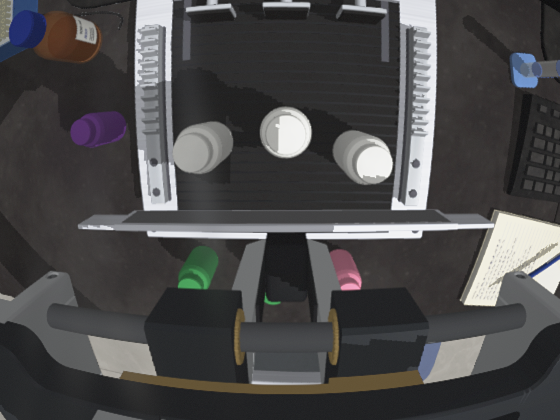

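{"op": "move_arm", "data": {
  "steps": "0 0 0 -10;0 0 0 -10;0 0 0 -10;0 0 0 0"
}}

```text
clock: 12.05
tcp_pos: [0.4721, 0.0307, 0.1851]
tcp_rot: [-179.0, 2.4, 33.6]
wrist_force: [-0.4, -0.1, -2.0]
opening: 0.231
```

{"op": "move_arm", "data": {
  "steps": "0 0 0 4;0 0 0 4;0 0 0 4;0 0 0 4;0 0 0 4;0 0 0 4;0 0 0 4;0 0 0 2"
}}

```text
clock: 13.05
tcp_pos: [0.4704, 0.0277, 0.1855]
tcp_rot: [179.5, 2.6, 0.6]
wrist_force: [-0.2, -0.3, -1.8]
opening: 0.234
```

{"op": "move_arm", "data": {
  "steps": "0 -0.003 0.006 -0.8;0 -0.002 0.012 -0.8;0 0 0.012 0;0 0 0.012 0;0 0 0.012 0;0 0 0.01 0;0 0 0.004 0;0 0 0 0"
}}

```text
clock: 14.05
tcp_pos: [0.4663, 0.0319, 0.1117]
tcp_rot: [179.5, 2.7, 2.2]
wrist_force: [0.6, 0.5, -1.4]
opening: 0.23
```

```bash
python3 look.py 8 wrist; python3 shk.py 8; python3 bar.py 8
```

```text
{'clock': 14.1, 'tcp_pos': [0.4664, 0.032, 0.1119], 'tcp_rot': [179.5143, 2.6741, 2.2255], 'joint_positions': [-21.6612, 32.6182, 20.6249, 118.4861, -18.698, 34.7696, -75.7888], 'wrist_force': [-0.4486, -0.6178, -2.0736]}
rack 1 [ 7.800e-01 -3.000e-01  0.000e+00  2.009e+03] Yc [112.1 123.8]
rack -1 [ 8.000e-01 -1.200e+00  0.000e+00  2.042e+03] Yc [-123.9 -112.1]
cap 60 [-35.4  63.9] 13.9 148.1
cap 0 [-55.6  -1.4] 45.3 147.8
cap -60 [-43.3 -60.5] 14.0 148.1
100 Y 112 top z 124.3 zmin 105.4 face X: [-75.2, -75.0, -75.1] [-75.0, -74.7] at z [105.0, 108.0, 110.0] [117.0, 120.0]
115 Y 102 top z 124.3 zmin 104.9 face X: [-75.4, -74.6, -74.8] [-75.2, -74.9] at z [105.0, 109.0, 110.0] [117.0, 119.0]
150 Y 78 top z 124.5 zmin 95.3 face X: [-75.3, -75.2, -74.7] [-73.9, -74.3] at z [95.0, 98.0, 101.0] [118.0, 119.0]
200 Y 47 top z 125.5 zmin 95.8 face X: [-75.3, -74.8, -74.7] [-74.3, -74.2] at z [96.0, 100.0, 102.0] [119.0, 121.0]
240 Y 24 top z 124.6 zmin 95.9 face X: [-75.5, -75.1, -75.3] [-73.9, -74.5] at z [96.0, 99.0, 100.0] [120.0, 120.0]
330 Y -26 top z 125.0 zmin 98.0 face X: [-75.2, -75.0, -75.0] [-74.3, -74.5] at z [98.0, 100.0, 102.0] [120.0, 121.0]
380 Y -56 top z 125.1 zmin 98.0 face X: [-75.4, -75.1, -74.8] [-74.8, -74.8] at z [98.0, 101.0, 104.0] [118.0, 120.0]
420 Y -79 top z 126.2 zmin 98.6 face X: [-75.5, -75.2, -75.3] [-74.5, -74.3] at z [99.0, 101.0, 103.0] [120.0, 122.0]
460 Y -108 top z 125.7 zmin 103.7 face X: [-76.8, -75.4, -75.5] [-75.6, -75.6] at z [104.0, 110.0, 111.0] [118.0, 120.0]
475 Y -118 top z 125.4 zmin 106.8 face X: [-75.9, -75.7, -75.8] [-75.9, -75.7] at z [107.0, 109.0, 111.0] [116.0, 119.0]
```

{"op": "move_arm", "data": {
  "steps": "0 0 0.005 0;0 0 0.006 0;0 0 0.003 0;0 0 0 0"
}}

```text
clock: 14.6
tcp_pos: [0.4665, 0.032, 0.0977]
tcp_rot: [179.5, 2.6, 2.2]
wrist_force: [-0.6, -0.1, -2.5]
opening: 0.235
```

```bash
python3 look.py 9 wrist; python3 bar.py 9
```

```text
{'clock': 14.65, 'tcp_pos': [0.4666, 0.032, 0.0978], 'tcp_rot': [179.5282, 2.5579, 2.2414], 'joint_positions': [-20.9093, 33.9305, 19.6162, 119.179, -19.6027, 32.6086, -75.0026], 'wrist_force': [0.0846, 0.3598, -1.1046]}
100 Y 119 top z 109.9 zmin 85.0 face X: [-66.1, -66.8, -67.6] [-74.8, -75.2] at z [87.0, 87.0, 86.0] [102.0, 103.0]
115 Y 111 top z 110.3 zmin 84.2 face X: [-66.8, -67.6, -68.4] [-89.4, -90.1] at z [85.0, 85.0, 84.0] [86.0, 86.0]
150 Y 78 top z 110.4 zmin 80.7 face X: [-75.3, -75.0, -74.5] [-73.9, -73.7] at z [81.0, 84.0, 87.0] [104.0, 106.0]
200 Y 47 top z 111.1 zmin 81.1 face X: [-75.3, -74.8, -74.6] [-74.5, -74.1] at z [81.0, 85.0, 87.0] [104.0, 106.0]
240 Y 24 top z 110.9 zmin 82.4 face X: [-75.1, -74.5, -74.4] [-74.7, -74.4] at z [82.0, 86.0, 88.0] [103.0, 106.0]
330 Y -26 top z 110.8 zmin 84.6 face X: [-74.7, -75.0, -74.7] [-74.6, -74.0] at z [85.0, 86.0, 89.0] [103.0, 106.0]
380 Y -55 top z 111.1 zmin 83.7 face X: [-75.3, -74.9, -74.9] [-74.0, -74.7] at z [84.0, 87.0, 89.0] [105.0, 105.0]
420 Y -59 top z 148.8 zmin 147.2 face X: [] [] at z [] []
460 Y -118 top z 110.6 zmin 84.9 face X: [-68.0, -68.6, -69.2] [-88.9, -89.6] at z [86.0, 86.0, 86.0] [86.0, 86.0]
475 Y -119 top z 111.0 zmin 92.4 face X: [-75.8, -75.6, -75.3] [-76.0, -75.2] at z [92.0, 95.0, 98.0] [101.0, 105.0]
```

{"op": "move_arm", "data": {
  "steps": "0 0 0.0025 0;0 0 0.001 0;0 0 0 0"
}}

```text
clock: 15.02
tcp_pos: [0.4666, 0.032, 0.0942]
tcp_rot: [179.5, 2.5, 2.2]
wrist_force: [-1.1, 0.5, -2.2]
opening: 0.229
```

{"op": "move_arm", "data": {
  "steps": "0 0 0.0005 0;0 0 0.0005 0;0 0 0.0005 0",
  "newtons": 8
}}

```text
clock: 15.4
tcp_pos: [0.4668, 0.0318, 0.0934]
tcp_rot: [179.6, 2.5, 2.2]
wrist_force: [-1.4, -0.6, 6.0]
opening: 0.237
```

```bash
for i in 1 2 3; do python3 look.py 10 wrist; done; python3 bar.py 10 | cut -c1-110
```

```text
{'clock': 15.45, 'tcp_pos': [0.4668, 0.0318, 0.0934], 'tcp_rot': [179.5571, 2.4916, 2.2118], 'joint_positions': [-20.6174, 34.3335, 19.2696, 119.3912, -19.9181, 31.9097, -74.7288], 'wrist_force': [-1.7835, -0.7078, 4.8712]}
{'clock': 15.5, 'tcp_pos': [0.4668, 0.0319, 0.0935], 'tcp_rot': [179.5568, 2.4807, 2.2199], 'joint_positions': [-20.621, 34.3282, 19.2686, 119.3884, -19.9148, 31.9058, -74.7285], 'wrist_force': [-1.5929, -0.2006, 5.5256]}
{'clock': 15.55, 'tcp_pos': [0.4668, 0.0318, 0.0934], 'tcp_rot': [179.553, 2.4841, 2.2194], 'joint_positions': [-20.6217, 34.3326, 19.2717, 119.3904, -19.9146, 31.9035, -74.7268], 'wrist_force': [-1.3999, 0.2194, 5.2779]}
100 Y 120 top z 106.9 zmin 84.5 face X: [-64.9, -65.3, -66.0] [-75.1, -74.5] at z [85.0, 86.0, 86.0] [98.0, 10
115 Y 111 top z 106.7 zmin 81.4 face X: [-66.2, -66.8, -67.4] [-88.5, -89.5] at z [81.0, 82.0, 82.0] [86.0, 86
150 Y 77 top z 107.1 zmin 79.7 face X: [-74.6, -74.3, -74.7] [-73.9, -74.2] at z [80.0, 83.0, 83.0] [102.0, 10
200 Y 47 top z 106.9 zmin 75.0 face X: [-68.9, -73.0, -74.8] [-74.4, -74.3] at z [75.0, 75.0, 78.0] [101.0, 10
240 Y 24 top z 106.9 zmin 75.0 face X: [-74.5, -74.7, -74.6] [-73.7, -73.6] at z [75.0, 78.0, 80.0] [101.0, 10
330 Y -26 top z 107.1 zmin 80.8 face X: [-74.3, -74.3, -74.4] [-73.9, -74.0] at z [81.0, 83.0, 84.0] [100.0, 1
380 Y -57 top z 106.6 zmin 74.6 face X: [-69.7, -73.1, -74.5] [-74.2, -74.2] at z [75.0, 75.0, 75.0] [98.0, 10
420 Y -57 top z 149.1 zmin 147.5 face X: [] [] at z [] []
460 Y -116 top z 106.7 zmin 85.0 face X: [-66.5, -67.0, -67.5] [-88.0, -89.3] at z [86.0, 86.0, 87.0] [87.0, 8
475 Y -120 top z 106.8 zmin 90.3 face X: [-74.7, -75.1, -75.1] [-75.0, -75.1] at z [90.0, 91.0, 93.0] [101.0,
```

{"op": "move_arm", "data": {
  "steps": "0 0 0.0004 0;0 0 0.0004 0;0 0 0 0",
  "newtons": 5
}}

```text
clock: 15.92
tcp_pos: [0.4664, 0.0318, 0.0928]
tcp_rot: [179.6, 2.5, 2.2]
wrist_force: [-0.7, 0.2, 3.9]
opening: 0.235
```

```bash
cat > lean.py <<'E'
from h import *
import sys
from bar import X0,Y0,A
E
sed -i 's/^bar(sys.argv\[1\])/if __name__=="__main__": bar(sys.argv[1])/' bar.py
cat > lean.py <<'E'
from bar import *
def lean(tag,pr=1):
    z=np.load(f"pics/wrist{tag}.npz");P=cloud("wrist",z["d"],(z["K"],z["T"]))
    a=np.radians(A);R=np.array([[np.cos(a),np.sin(a),0],[-np.sin(a),np.cos(a),0],[0,0,1]])
    S=((P-np.array([X0,Y0,0]))@R.T*1000)[205:232,130:440].reshape(-1,3); S=S[np.isfinite(S[:,0])]
    # face plane X = a+ bY + cZ robust
    tcp=telemetry.get_state()["tcp_pos"]; 
    x=np.median(S[:,0]); m=(abs(S[:,0]-x)<3)
    S=S[m]; zt=np.percentile(S[:,2],99.5); S=S[(S[:,2]<zt-4)&(S[:,2]>zt-29)]
    for _ in range(5):
        M=np.c_[np.ones(len(S)),S[:,1],S[:,2]-zt+15]; c=np.linalg.lstsq(M,S[:,0],rcond=None)[0]; e=abs(M@c-S[:,0]); S=S[e<max(.6,2*np.median(e))]
    print("face X mid %.2f  yaw err %.2f deg  lean(top fwd) %.2f deg  top z %.1f n %d"%(c[0],-np.degrees(c[1]),np.degrees(c[2]),zt,len(S)))
if __name__=="__main__":
    for t in sys.argv[1:]: lean(t)
E
python3 look.py 11 wrist; python3 lean.py 5 7 8 9 10 11
```

```text
{'clock': 15.975, 'tcp_pos': [0.4664, 0.0318, 0.0928], 'tcp_rot': [179.5662, 2.5083, 2.2139], 'joint_positions': [-20.5766, 34.3778, 19.2137, 119.4499, -19.9558, 31.8187, -74.6903], 'wrist_force': [-0.835, -0.6811, 3.5249]}
face X mid -111.14  yaw err -2.94 deg  lean(top fwd) 0.37 deg  top z 193.8 n 2462
face X mid -67.18  yaw err 0.54 deg  lean(top fwd) 1.32 deg  top z 199.5 n 3957
face X mid -74.72  yaw err -0.16 deg  lean(top fwd) 1.60 deg  top z 126.2 n 3956
face X mid -74.53  yaw err -0.15 deg  lean(top fwd) 1.53 deg  top z 112.2 n 3873
face X mid -74.17  yaw err -0.02 deg  lean(top fwd) 1.20 deg  top z 108.1 n 3781
face X mid -74.34  yaw err -0.02 deg  lean(top fwd) -0.18 deg  top z 108.0 n 4037
```

{"op": "move_arm", "data": {
  "steps": "0 0 0 0;0 0 0 0;0 0 -0.004 0;0 0 -0.005 0;0 0 -0.002 0;0 0 0 0",
  "newtons": 40
}}

```text
clock: 16.73
tcp_pos: [0.4675, 0.032, 0.1037]
tcp_rot: [179.5, 2.5, 2.2]
wrist_force: [-0.6, -0.2, -2.6]
opening: 0.229
```

```bash
python3 look.py 12 wrist; python3 lean.py 12; python3 bar.py 12|cut -c1-60; python3 -c "
from h import *
f=[]
"
```

```text
{'clock': 16.775, 'tcp_pos': [0.4674, 0.0321, 0.1036], 'tcp_rot': [179.5226, 2.4842, 2.2561], 'joint_positions': [-21.2189, 33.3835, 20.0225, 118.8868, -19.2617, 33.3907, -75.2924], 'wrist_force': [-0.7866, -0.2622, -3.1392]}
face X mid -73.31  yaw err -0.17 deg  lean(top fwd) -0.08 deg  top z 118.9 n 4242
100 Y 113 top z 117.0 zmin 97.0 face X: [-73.6, -73.4, -73.8
115 Y 111 top z 117.0 zmin 85.2 face X: [-67.4, -68.2, -68.6
150 Y 78 top z 117.3 zmin 90.6 face X: [-73.0, -72.9, -73.3]
200 Y 47 top z 117.3 zmin 92.2 face X: [-72.7, -73.4, -73.2]
240 Y 24 top z 117.6 zmin 88.2 face X: [-73.5, -73.4, -73.0]
330 Y -26 top z 117.7 zmin 89.7 face X: [-73.4, -73.4, -73.4
380 Y -56 top z 117.9 zmin 89.0 face X: [-73.9, -73.6, -73.4
420 Y -62 top z 148.5 zmin 116.8 face X: [-73.3, -73.9, -73.
460 Y -110 top z 118.1 zmin 86.1 face X: [-70.7, -73.6, -75.
475 Y -119 top z 117.9 zmin 100.3 face X: [-74.1, -74.4, -74
```

{"op": "move_arm", "data": {
  "steps": "0.004 0 -0.0002 -0.2;0.006 0 -0.0003 0;0.006 0 -0.0003 0;0.006 0 -0.0003 0;0.006 0 -0.0003 0;0.006 0 -0.0003 0;0.006 0 -0.0003 0;0.005 0 -0.0003 0"
}}

```text
clock: 17.77
tcp_pos: [0.5144, 0.0341, 0.1033]
tcp_rot: [179.5, 2.6, 2.5]
wrist_force: [-0.7, 0.5, -1.9]
opening: 0.234
```

```bash
python3 look.py 13 wrist; python3 lean.py 13; python3 bar.py 13|cut -c1-40
```

```text
{'clock': 17.825, 'tcp_pos': [0.5153, 0.0342, 0.1034], 'tcp_rot': [179.5218, 2.5641, 2.4767], 'joint_positions': [-20.4563, 36.3848, 20.3059, 111.6082, -18.8602, 37.8937, -75.7624], 'wrist_force': [0.6707, -0.0311, -3.4719]}
face X mid -15.34  yaw err 0.09 deg  lean(top fwd) 1.69 deg  top z 149.7 n 307
100 Y 116 top z 115.9 zmin 91.0 face X: 
115 Y 111 top z 116.4 zmin 84.6 face X: 
150 Y 60 top z 149.0 zmin 146.8 face X: 
200 Y 47 top z 116.6 zmin 91.6 face X: [
240 Y 24 top z 116.9 zmin 86.8 face X: [
330 Y -26 top z 117.7 zmin 89.4 face X: 
380 Y -47 top z 134.7 zmin 117.0 face X:
420 Y -62 top z 148.9 zmin 147.4 face X:
460 Y -114 top z 117.0 zmin 85.2 face X:
475 Y -119 top z 117.7 zmin 99.8 face X:
```

View pics/wrist13.png

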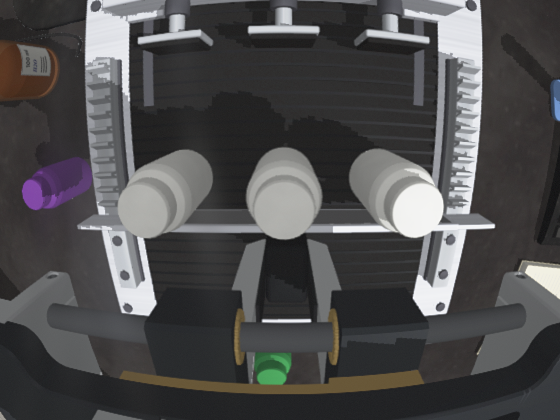

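{"op": "move_arm", "data": {
  "steps": "0.005 0 -0.0005 0;0.006 0 -0.0005 0;0.006 0 -0.0004 0;0.006 0 -0.0003 0;0.006 0 -0.0003 0;0.006 0 -0.0003 0;0.006 0 -0.0003 0;0.005 0 -0.0003 0"
}}

```text
clock: 18.82
tcp_pos: [0.5641, 0.0364, 0.104]
tcp_rot: [179.5, 2.6, 2.5]
wrist_force: [-0.4, -0.6, -1.6]
opening: 0.234
```

```bash
python3 look.py 14 wrist;  python3 bar.py 14|cut -c1-40; python3 - <<'E'
from h import *
import time
F=[telemetry.get_state()["wrist_force"] for _ in range(5)];print(np.round(F,2).tolist())
E
```

```text
{'clock': 18.875, 'tcp_pos': [0.565, 0.0364, 0.104], 'tcp_rot': [179.513, 2.5373, 2.4846], 'joint_positions': [-19.6305, 39.55, 20.5811, 103.8124, -18.6106, 42.6162, -76.4958], 'wrist_force': [1.2456, -0.1096, -1.5803]}
100 Y 116 top z 117.7 zmin 90.6 face X: 
115 Y 111 top z 117.2 zmin 85.3 face X: 
150 Y 60 top z 148.9 zmin 147.2 face X: 
200 Y 47 top z 117.7 zmin 90.6 face X: [
240 Y 24 top z 117.4 zmin 88.0 face X: [
330 Y -26 top z 117.8 zmin 88.4 face X: 
380 Y -47 top z 134.7 zmin 117.5 face X:
420 Y -62 top z 149.4 zmin 147.1 face X:
460 Y -113 top z 118.0 zmin 86.1 face X:
475 Y -119 top z 118.3 zmin 99.8 face X:
[[1.25, -0.11, -1.58], [1.25, -0.11, -1.58], [1.25, -0.11, -1.58], [1.25, -0.11, -1.58], [1.25, -0.11, -1.58]]
```

View pics/wrist14.png

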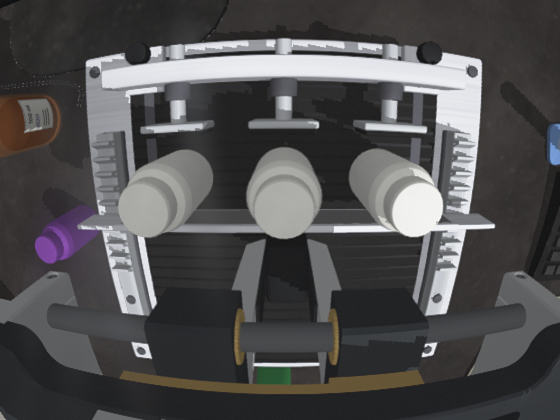

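{"op": "move_arm", "data": {
  "steps": "0.003 0 -0.0001 0;0.003 0 -0.0001 0;0.003 0 -0.0001 0;0 0 0 0"
}}

```text
clock: 19.38
tcp_pos: [0.5744, 0.0368, 0.1039]
tcp_rot: [179.5, 2.6, 2.5]
wrist_force: [0.1, 0.3, -2.4]
opening: 0.227
```

{"op": "move_arm", "data": {
  "steps": "0.002 0 -0.0001 0;0.002 0 -0.0001 0;0.002 0 -0.0001 0;0 0 0 0"
}}

```text
clock: 19.88
tcp_pos: [0.5763, 0.0369, 0.1031]
tcp_rot: [179.6, 3.1, 2.5]
wrist_force: [-2.3, 0.8, -2.4]
opening: 0.235
```

```bash
cat > ff.py <<'E'
from h import *
import sys
from bar import X0,Y0,A
F=[]
for i in range(int(sys.argv[1])):
    get_image("wrist"); s=telemetry.get_state(); F.append(s["wrist_force"])
a=np.radians(A); d=s["tcp_pos"]-[X0,Y0,0]; X=(d[0]*np.cos(a)+d[1]*np.sin(a))*1000
f=np.mean(F,0); print("t %.2f F_x' %.2f Fz %.2f  face X %.2f tab %.2f  z %.4f"%(s["clock"],f[0]*np.cos(a)+f[1]*np.sin(a),f[2],X+24.7,X+21.2,s["tcp_pos"][2]),np.round(s["tcp_rot"],2),np.round(np.array(F)[:,0],1))
E
python3 ff.py 4
```

```text
t 20.07 F_x' -3.20 Fz -2.29  face X 35.85 tab 32.35  z 0.1032 [179.55   3.04   2.47] [-3.7 -2.1 -3.8 -3.1]
```

{"op": "move_arm", "data": {
  "steps": "0.005 0 -0.0004 0"
}}

```text
clock: 20.2
tcp_pos: [0.5794, 0.0371, 0.1031]
tcp_rot: [179.6, 3.3, 2.5]
wrist_force: [-8.7, -1.7, 0.6]
opening: 0.231
```

```bash
python3 ff.py 1;python3 ff.py 1;python3 ff.py 1
```

```text
t 20.25 F_x' -6.54 Fz -0.41  face X 39.20 tab 35.70  z 0.1030 [179.57   3.28   2.48] [-6.6]
t 20.30 F_x' -6.41 Fz -0.23  face X 39.08 tab 35.58  z 0.1029 [179.57   3.28   2.48] [-6.4]
t 20.35 F_x' -6.59 Fz -0.00  face X 39.09 tab 35.59  z 0.1030 [179.56   3.26   2.48] [-6.6]
```

{"op": "move_arm", "data": {
  "steps": "0.005 0 -0.0006 0;0.004 0 -0.0006 0"
}}

```text
clock: 20.6
tcp_pos: [0.5812, 0.0373, 0.1025]
tcp_rot: [179.6, 4.2, 2.5]
wrist_force: [-10.2, -0.5, 1.0]
opening: 0.233
```

```bash
python3 ff.py 2; python3 look.py 15 wrist;python3 bar.py 15|cut -c1-40; python3 shk.py 15
```

```text
t 20.70 F_x' -8.89 Fz -0.02  face X 40.67 tab 37.17  z 0.1024 [179.63   4.16   2.46] [-9.3 -8.5]
{'clock': 20.75, 'tcp_pos': [0.5812, 0.0373, 0.1024], 'tcp_rot': [179.6257, 4.1554, 2.4616], 'joint_positions': [-19.0747, 41.5614, 20.6898, 99.5245, -18.3359, 46.5667, -76.9948], 'wrist_force': [-9.8424, -0.6206, 0.3437]}
100 Y 117 top z 115.2 zmin 89.7 face X: 
115 Y 111 top z 115.3 zmin 85.0 face X: 
150 Y 59 top z 149.0 zmin 146.5 face X: 
200 Y 47 top z 115.4 zmin 89.3 face X: [
240 Y 24 top z 115.1 zmin 87.7 face X: [
330 Y -26 top z 116.2 zmin 85.5 face X: 
380 Y -47 top z 134.4 zmin 114.9 face X:
420 Y -61 top z 148.6 zmin 147.5 face X:
460 Y -115 top z 115.9 zmin 85.2 face X:
475 Y -118 top z 115.6 zmin 98.4 face X:
rack 1 [ 1.460e+00 -7.000e-01  0.000e+00  1.495e+03] Yc [112.1 123.9]
rack -1 [ 1.410e+00 -1.400e+00  0.000e+00  1.581e+03] Yc [-123.9 -112.1]
pad 60 [39.1 39.7 57.1] 512 [36.5 37.1 58.9 76.5] 117.0
cap 60 [58.9 63.6] 14.0 148.1
pad 0 [25.  26.6 76.6] 253 [25.5 26.2 73.8 76.9] 117.0
cap 0 [41.2 -0.9] 31.2 148.2
pad -60 [38.5 39.5 69.9] 373 [35.8 36.4 69.7 76.8] 117.0
cap -60 [ 58.5 -60.7] 13.9 148.2
```

View pics/wrist15.png

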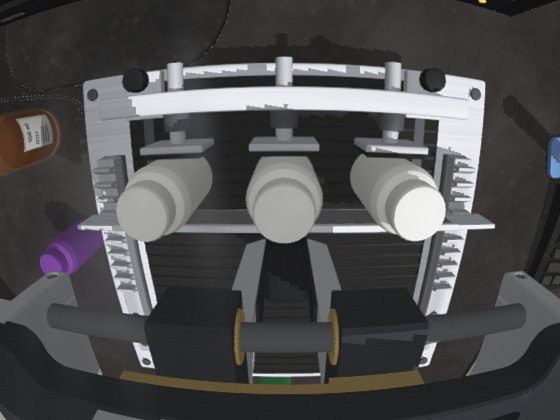

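{"op": "move_arm", "data": {
  "steps": "0.005 0 -0.0015 0"
}}

```text
clock: 20.88
tcp_pos: [0.5818, 0.0374, 0.1028]
tcp_rot: [179.7, 4.7, 2.5]
wrist_force: [-10.3, -1.0, -0.3]
opening: 0.236
```

```bash
python3 ff.py 3
```

```text
t 21.02 F_x' -10.47 Fz -0.08  face X 41.45 tab 37.95  z 0.1027 [179.66   4.67   2.46] [-11.   -9.9 -10.6]
```

{"op": "move_arm", "data": {
  "steps": "0.009 0 -0.0015 0"
}}

```text
clock: 21.15
tcp_pos: [0.5848, 0.0376, 0.1026]
tcp_rot: [179.7, 5.4, 2.4]
wrist_force: [-15.2, -0.6, 3.0]
opening: 0.232
```

```bash
python3 ff.py 2; python3 look.py 16 wrist side; python3 bar.py 16|cut -c1-40
```

```text
t 21.25 F_x' -13.36 Fz 1.33  face X 44.66 tab 41.16  z 0.1023 [179.7    5.4    2.45] [-14.1 -12.5]
{'clock': 21.35, 'tcp_pos': [0.5852, 0.0377, 0.1023], 'tcp_rot': [179.6996, 5.3725, 2.4475], 'joint_positions': [-18.8295, 42.4541, 20.7598, 97.564, -18.1244, 48.8696, -77.2818], 'wrist_force': [-12.7694, -0.6428, 1.0402]}
100 Y 117 top z 114.5 zmin 90.3 face X: 
115 Y 111 top z 115.2 zmin 85.1 face X: 
150 Y 59 top z 149.0 zmin 147.4 face X: 
200 Y 47 top z 115.3 zmin 88.2 face X: [
240 Y 24 top z 114.9 zmin 88.4 face X: [
330 Y -26 top z 115.3 zmin 85.1 face X: 
380 Y -46 top z 134.7 zmin 115.0 face X:
420 Y -60 top z 149.1 zmin 147.2 face X:
460 Y -116 top z 115.3 zmin 85.2 face X:
475 Y -118 top z 114.8 zmin 96.2 face X:
```

View pics/wrist16.png

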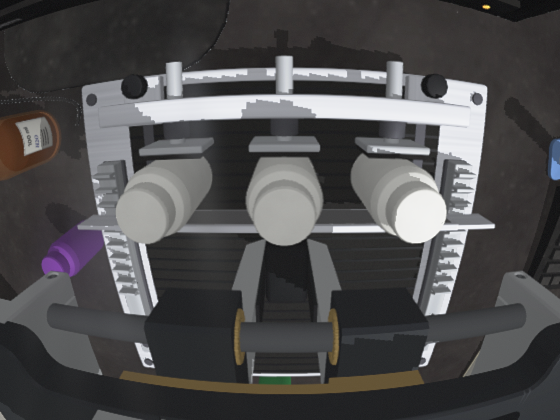

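{"op": "move_arm", "data": {
  "steps": "0.007 0 -0.002 0"
}}

```text
clock: 21.48
tcp_pos: [0.5852, 0.0378, 0.1027]
tcp_rot: [179.7, 6.2, 2.4]
wrist_force: [-15.0, -0.7, 2.8]
opening: 0.23
```

```bash
python3 ff.py 3; python3 look.py 17 wrist; python3 bar.py 17|cut -c1-100;python3 lean.py 17; python3 - <<'E'
import cv2
p=cv2.imread("pics/wrist17.png"); a=cv2.resize(p[130:280,70:170],(400,600),interpolation=cv2.INTER_CUBIC); b=cv2.resize(p[130:280,410:510],(400,600),interpolation=cv2.INTER_CUBIC)
cv2.imwrite("pics/z17.png",cv2.hconcat([a,b]))
E
```

```text
t 21.62 F_x' -14.77 Fz 2.25  face X 44.87 tab 41.37  z 0.1025 [179.75   6.2    2.43] [-14.9 -15.2 -14.1]
{'clock': 21.675, 'tcp_pos': [0.5854, 0.0378, 0.1025], 'tcp_rot': [179.7453, 6.1966, 2.4335], 'joint_positions': [-18.7072, 42.8761, 20.8031, 96.6395, -17.9851, 50.2037, -77.4339], 'wrist_force': [-14.052, -1.6733, 0.8552]}
100 Y 117 top z 114.7 zmin 88.6 face X: [49.2, 49.4, 49.0] [44.6, 44.3] at z [89.0, 91.0, 92.0] [110
115 Y 77 top z 147.7 zmin 115.8 face X: [42.3] [42.3] at z [116.0] [116.0]
150 Y 59 top z 149.2 zmin 147.4 face X: [] [] at z [] []
200 Y 48 top z 115.3 zmin 88.2 face X: [56.5, 55.4, 53.5] [45.0, 45.3] at z [105.0, 103.0, 100.0] [1
240 Y 24 top z 115.1 zmin 89.7 face X: [44.4, 43.8, 44.2] [45.5, 44.7] at z [90.0, 90.0, 92.0] [110.
330 Y -26 top z 115.0 zmin 87.4 face X: [44.0, 43.9, 44.1] [44.7, 45.4] at z [87.0, 89.0, 91.0] [107
380 Y -46 top z 134.4 zmin 115.0 face X: [49.4, 43.4, 42.6] [42.6, 41.9] at z [127.0, 116.0, 115.0] 
420 Y -60 top z 149.1 zmin 147.0 face X: [] [] at z [] []
460 Y -115 top z 115.3 zmin 85.4 face X: [49.6, 49.3, 49.5] [29.5, 28.0] at z [86.0, 87.0, 89.0] [94
475 Y -118 top z 114.9 zmin 97.2 face X: [44.1, 43.6, 44.0] [44.1, 44.7] at z [97.0, 98.0, 100.0] [1
face X mid 60.06  yaw err -0.10 deg  lean(top fwd) 3.16 deg  top z 149.7 n 453
```

View pics/z17.png

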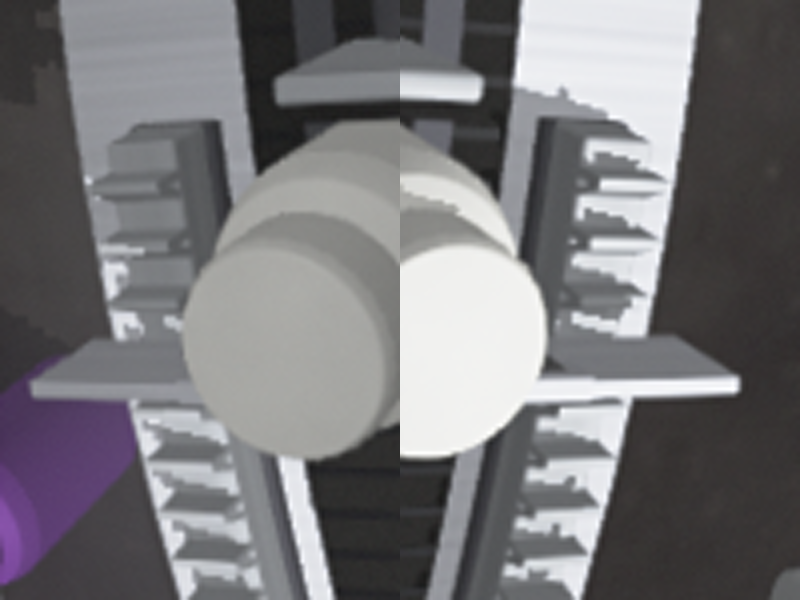

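{"op": "move_arm", "data": {
  "steps": "0.0075 0 0.005 0"
}}

```text
clock: 21.8
tcp_pos: [0.5852, 0.0379, 0.0962]
tcp_rot: [179.8, 7.0, 2.4]
wrist_force: [-14.8, -1.0, 2.7]
opening: 0.231
```

```bash
python3 ff.py 2; python3 look.py 18 wrist; python3 bar.py 18|egrep "^(100|240|330|475)"; python3 - <<'E'
import cv2
p=cv2.imread("pics/wrist18.png"); a=cv2.resize(p[130:280,70:170],(400,600),interpolation=cv2.INTER_CUBIC); b=cv2.resize(p[130:280,410:510],(400,600),interpolation=cv2.INTER_CUBIC)
cv2.imwrite("pics/z18.png",cv2.hconcat([a,b]))
E
```

```text
t 21.90 F_x' -13.44 Fz -3.11  face X 44.57 tab 41.07  z 0.0948 [179.79   7.07   2.42] [-12.3 -14.5]
{'clock': 21.95, 'tcp_pos': [0.5851, 0.0379, 0.0948], 'tcp_rot': [179.7907, 7.0628, 2.4203], 'joint_positions': [-18.4494, 43.8741, 20.5936, 96.0348, -18.0872, 50.6869, -77.4059], 'wrist_force': [-13.9771, -0.3933, -3.0202]}
100 Y 118 top z 106.6 zmin 84.9 face X: [53.1, 52.2, 52.0] [29.2, 29.3] at z [86.0, 86.0, 87.0] [88.0, 90.0]
240 Y 24 top z 107.1 zmin 79.6 face X: [43.1, 43.6, 43.7] [45.3, 45.0] at z [80.0, 82.0, 84.0] [101.0, 101.0]
330 Y -26 top z 107.0 zmin 77.7 face X: [42.8, 43.4, 43.7] [44.6, 45.0] at z [78.0, 81.0, 83.0] [99.0, 101.0]
475 Y -122 top z 106.9 zmin 89.3 face X: [50.1, 49.7, 49.1] [43.3, 44.3] at z [91.0, 91.0, 92.0] [98.0, 101.0]
```

View pics/z18.png

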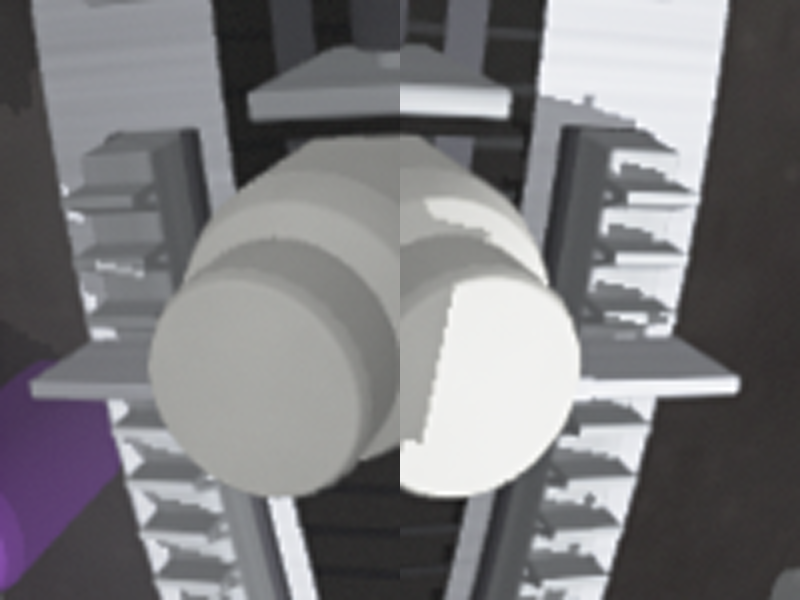

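{"op": "move_arm", "data": {
  "steps": "0 0 0.0003 0;0 0 0.0003 0;0 0 0 0;0 0 0 0",
  "newtons": 8
}}

```text
clock: 22.45
tcp_pos: [0.5841, 0.0379, 0.0936]
tcp_rot: [179.8, 7.2, 2.4]
wrist_force: [-4.2, 0.1, -2.7]
opening: 0.233
```

```bash
python3 ff.py 2; python3 look.py 19 wrist; python3 bar.py 19|egrep "^(100|200|240|330|475)"
```

```text
t 22.55 F_x' -4.41 Fz -2.47  face X 43.46 tab 39.96  z 0.0937 [179.8    7.2    2.39] [-4.5 -4.3]
{'clock': 22.6, 'tcp_pos': [0.5841, 0.0379, 0.0937], 'tcp_rot': [179.8005, 7.1865, 2.3888], 'joint_positions': [-18.4326, 43.9538, 20.5734, 96.1149, -18.123, 50.6577, -77.3918], 'wrist_force': [-4.5436, 0.1997, -2.8337]}
100 Y 118 top z 106.4 zmin 85.1 face X: [52.4, 51.6, 50.7] [29.7, 29.7] at z [86.0, 86.0, 85.0] [90.0, 92.0]
200 Y 48 top z 106.1 zmin 74.5 face X: [56.8, 55.0, 53.8] [42.8, 23.4] at z [99.0, 96.0, 95.0] [100.0, 75.0]
240 Y 25 top z 107.0 zmin 79.0 face X: [43.6, 43.7, 43.3] [44.2, 43.6] at z [79.0, 81.0, 82.0] [102.0, 102.0]
330 Y -26 top z 107.8 zmin 78.8 face X: [43.3, 43.1, 43.4] [43.7, 43.6] at z [79.0, 80.0, 82.0] [101.0, 102.0]
475 Y -121 top z 106.5 zmin 87.1 face X: [49.4, 49.1, 49.7] [42.9, 43.6] at z [87.0, 88.0, 91.0] [100.0, 102.0]
```

{"op": "move_arm", "data": {
  "steps": "0 0 0.0003 0;0 0 0 0;0 0 0 0",
  "newtons": 3
}}

```text
clock: 22.98
tcp_pos: [0.5851, 0.038, 0.0938]
tcp_rot: [179.8, 7.1, 2.4]
wrist_force: [-3.7, -0.0, -1.3]
opening: 0.232
```

```bash
python3 ff.py 2; python3 look.py 20 wrist; python3 bar.py 20|egrep "^(100|240|330|475)"
```

```text
t 23.07 F_x' -3.83 Fz -2.08  face X 44.50 tab 41.00  z 0.0938 [179.8    7.07   2.41] [-4.3 -3.4]
{'clock': 23.125, 'tcp_pos': [0.5851, 0.0379, 0.0938], 'tcp_rot': [179.7956, 7.0684, 2.4007], 'joint_positions': [-18.4309, 43.9506, 20.5707, 96.0694, -18.1326, 50.5862, -77.3858], 'wrist_force': [-2.4588, 0.7425, -1.0662]}
100 Y 118 top z 105.7 zmin 85.7 face X: [53.4, 52.8, 52.0] [29.5, 29.5] at z [86.0, 86.0, 86.0] [88.0, 89.0]
240 Y 25 top z 107.0 zmin 75.0 face X: [48.2, 44.9, 43.7] [43.9, 43.1] at z [75.0, 75.0, 80.0] [102.0, 102.0]
330 Y -26 top z 106.6 zmin 74.7 face X: [42.6, 42.3, 43.2] [43.5, 43.9] at z [75.0, 76.0, 79.0] [100.0, 102.0]
475 Y -121 top z 106.1 zmin 87.7 face X: [49.5, 50.0, 49.7] [42.7, 42.7] at z [89.0, 92.0, 93.0] [100.0, 101.0]
```

{"op": "move_arm", "data": {
  "steps": "0 0 0 0;0 0 0 0;0 0 0 0;0 0 0 0;0 0 0 0;0 0 0 0",
  "grip": 0.3
}}

```text
clock: 23.88
tcp_pos: [0.5907, 0.038, 0.0956]
tcp_rot: [179.8, 6.4, 2.4]
wrist_force: [0.5, -0.2, -0.1]
opening: 0.651
```

```bash
python3 ff.py 1; python3 look.py 21 wrist; python3 bar.py 21|egrep "^(100|240|330|475)"
```

```text
t 23.93 F_x' -0.65 Fz -0.15  face X 50.11 tab 46.61  z 0.0956 [179.76   6.41   2.42] [-0.6]
{'clock': 23.975, 'tcp_pos': [0.5907, 0.0379, 0.0956], 'tcp_rot': [179.7608, 6.4173, 2.4178], 'joint_positions': [-18.4296, 43.8685, 20.6122, 95.7623, -18.1686, 50.3194, -77.3903], 'wrist_force': [0.0836, 0.7657, 0.5881]}
100 Y 120 top z 102.0 zmin 70.2 face X: [60.1, 59.5, 59.5] [42.3, 42.4] at z [91.0, 92.0, 93.0] [95.0, 97.0]
240 Y 27 top z 100.6 zmin 73.0 face X: [53.2, 52.2, 51.3] [43.7, 43.9] at z [75.0, 74.0, 73.0] [94.0, 96.0]
330 Y -29 top z 101.6 zmin 72.3 face X: [52.1, 52.0, 51.4] [43.6, 43.4] at z [72.0, 74.0, 74.0] [96.0, 97.0]
475 Y -125 top z 103.5 zmin 71.5 face X: [59.8, 59.4, 59.0] [42.1, 42.5] at z [92.0, 93.0, 93.0] [93.0, 96.0]
```

View pics/wrist21.png

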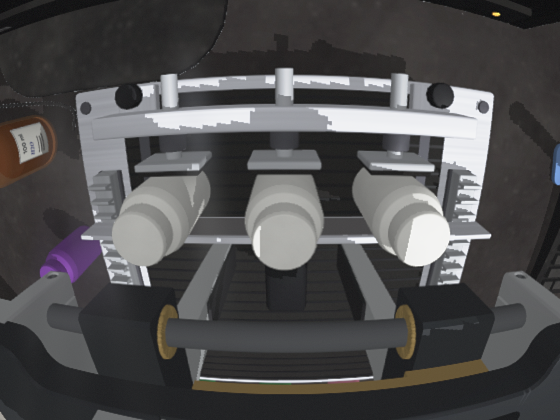

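{"op": "move_arm", "data": {
  "steps": "-0.004 0 -0.006 0;-0.004 0 -0.015 0;-0.004 0 -0.025 0;-0.006 0 -0.03 0;-0.006 0 -0.03 0;-0.006 0 -0.03 0;0 0 -0.02 0;0 0 0 0"
}}

```text
clock: 24.98
tcp_pos: [0.5773, 0.0374, 0.2662]
tcp_rot: [179.8, 6.1, 2.4]
wrist_force: [-0.6, 0.1, -0.7]
opening: 0.65
```

```bash
python3 look.py 22 wrist side; python3 shk.py 22; python3 - <<'E'
from bar import *
z=np.load("pics/wrist22.npz");P=cloud("wrist",z["d"],(z["K"],z["T"]))
a=np.radians(A);R=np.array([[np.cos(a),np.sin(a),0],[-np.sin(a),np.cos(a),0],[0,0,1]])
S=((P-np.array([X0,Y0,0]))@R.T*1000).reshape(-1,3);S=S[np.isfinite(S[:,0])]
for y in(-126,-118,-95,-30,30,95,118,126):
    m=(abs(S[:,1]-y)<5)&(S[:,0]>30)&(S[:,0]<48)&(S[:,2]>101)&(S[:,2]<112)
    if m.sum(): print(y,m.sum(),"top z %.1f X %.1f [%.1f %.1f]"%(np.median(S[m,2]),np.median(S[m,0]),*np.percentile(S[m,0],[3,97])))
E
python3 -c "
import cv2
p=cv2.imread('pics/side22.png'); cv2.imwrite('pics/s22z.png',cv2.resize(p[150:300,190:390],(800,600),interpolation=cv2.INTER_CUBIC))"
```

```text
{'clock': 25.075, 'tcp_pos': [0.576, 0.0375, 0.2641], 'tcp_rot': [179.7882, 6.3263, 2.3584], 'joint_positions': [-21.3149, 32.0574, 24.7659, 88.578, -13.2015, 68.7801, -81.3291], 'wrist_force': [-0.3447, 0.1085, -0.7392]}
rack 1 [ 1.22e+00 -6.00e-01  0.00e+00  7.27e+02] Yc [112.1 123.8]
rack -1 [  1.18  -1.3    0.   740.  ] Yc [-123.7 -112.1]
pad 60 [39.6 40.6 43.2] 35 [53.5 55.4 68.  76.2] 116.9
cap 60 [61.6 63.7] 13.8 148.1
pad 0 [34.2 37.7 39.9] 37 [36.8 37.2 37.9 75.3] 117.0
cap 0 [60.9 -0.3] 13.8 148.2
pad -60 [38.8 39.4 42.7] 16 [54.4 65.3 73.6 76.6] 115.7
cap -60 [ 60.8 -60.8] 14.1 148.1
-126 29 top z 106.4 X 42.0 [40.5 43.0]
-118 31 top z 106.5 X 41.8 [40.3 42.8]
-95 43 top z 107.0 X 42.0 [39.8 43.7]
-30 49 top z 106.6 X 41.9 [39.7 43.5]
30 46 top z 106.5 X 42.1 [40.0 43.5]
95 50 top z 106.5 X 41.6 [39.0 43.8]
118 36 top z 106.6 X 41.8 [40.1 42.8]
126 24 top z 106.8 X 42.1 [40.4 43.1]
```

View pics/wrist22.png

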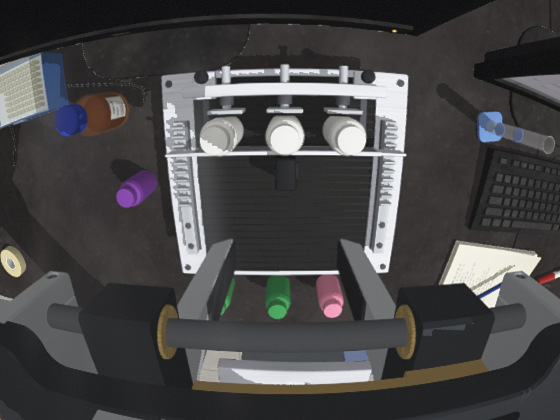

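View pics/s22z.png

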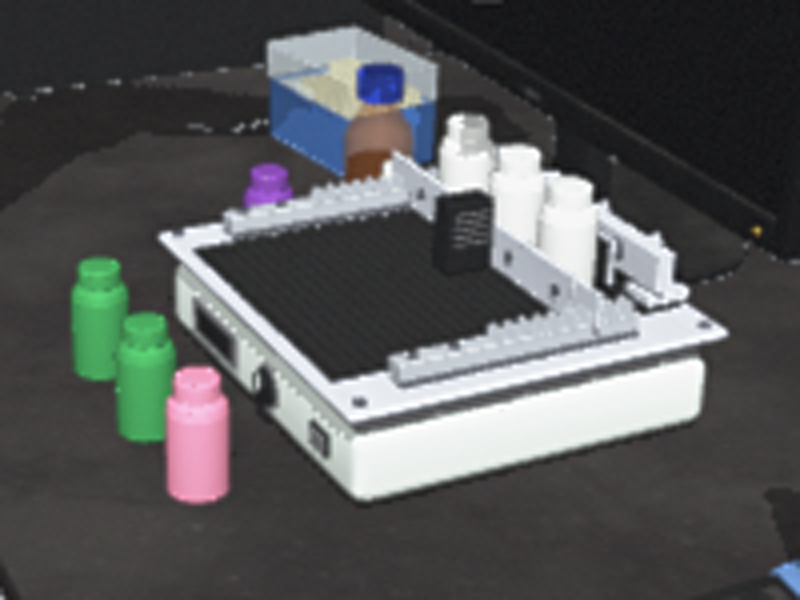

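```bash
python3 -c "
from h import *
print(r.finish_job())"
```

```text
the job is handed in; nothing more can be done
None
```

The clamp bar is seated square in the seventh pair of notches (k = 6, holding face at shaker x = +40 mm) and holds all three bottles upright. I let go, backed the gripper off and handed the job in at about 25 s of the 54 s allowed.

**How it went:**
- I gripped the bar by its black block, turned it half round and carried it over.
- I set it briefly on the flat front part of the racks to level it in the grip.
- I then pushed the row back above the teeth until the springs read about 14.8 N (peak reading 15.2 N), and lowered the bar.

**Last checks, from the wrist camera's depth picture:**
- **Bar:** its top is at 106.4–107.0 mm along its whole length (107 mm when fully seated). Its line across the shaker stays within about 0.5 mm from end to end.
- **Bottles:** all three cap tops are at 148 mm, in line within about 1 mm.
- **Surroundings:** in the side view the green, pink and purple bottles and the amber jar look as they did at the start. The wrist picture shows the measuring cylinder standing.

**What did not go cleanly:**
- **Tool tilt:** the tool's tilt drifted during the twists and grew under the push to about 7°, so the bar leaned up to about 4° at full push. It came upright again on seating.
- **Remaining spring force:** the notch lies about 3 mm in front of where I felt 15 N. I work out the final spring force as about 11–12 N in all, but did not measure it after letting go.

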